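# Fetch the letter opener from behind the tin and bottles

## Robot

A 7-joint arm with a two-finger parallel gripper is mounted at the origin on a cart in front of the work surface, level with it; the furniture and walls round the work are solid. World frame = base frame: x ahead of the robot, y to its left, z up, the work surface at z = 0. Lengths are in mm, angles in rad, forces in N, time in s.
With the tool pointing down it reaches from about 350 to 900 mm from the base axis. Payload 19.9 kg.
Tool frame: the origin (TCP) lies on the front face of the gripper's body, between the roots of the fingers; the fingertips stand 73 mm ahead of it and the grasp point (between the pads) lies 54 mm ahead of it (bot.tip_extent is the distance from the TCP to the fingertips, in mm); z points along the fingers, y is the line along which they close (so a half turn about z gives the same grasp; the last joint's range is limited). The gripper opens to 85 mm and grips with 20 to 120 N. Pads are 22 mm wide; open, the fingers measure 114 mm over their backs; the gripper's body (76 mm by 85 mm) begins 54 mm behind the grasp point. The pads swing forward as they close: fully open they stand 13 mm farther back than shut.
Start: joints at [1.218, 0.417, -0.01, 1.614, 0.005, 1.111, -0.053], TCP at [191.137, -595.042, 303.86] pointing down, gripper open.
Joint ranges: [-2.81, 2.81], [-0.39, 2.02], [-1.27, 1.25], [0.06, 2.57], [-1.19, 4.33], [0.19, 2], [-2.82, 2.82]. Speed limits (rad/s): [1.89, 1.89, 2.39, 2.39, 3.01, 3.01, 3.01].

## Interface

Orientations are given as a rotation vector (axis times angle).
In Python, from cell import bot, eyes gives the robot as it stands.
- The arm moves only by the tool step_arm, never from a script. Its arguments are lists of equal length, an entry for each row: "hand": the opening, from -1 (shut) to 1 (fully open), so that 0 is half open; "delta_pos": the shift along the tool's x, y, z each as a share of 30 cm, from -1 to 1, a list of three; "delta_rot": the turn, a rotation vector about the tool's x, y, z each as a share of 45 degrees, from -1 to 1, a list of three. A call has 1 to 20 rows; each row is the pose to reach, as a shift and turn from the pose commanded when the call began, along the tool's axes at that moment; what a row does not reach only later rows make up. A row lasts 1/10 s, in which the tool goes at most 50 mm and 8.59 degrees, less where a joint would pass 70% of its speed; a pose out of reach is approached as far as the arm can. A call with a number of a shift or a turn outside -1 to 1 is refused whole. A call with a gripper value outside its range is refused whole. The fingers move at their own pace and stop on an object; "newtons" is the grip in N (left out, the last holds). Time passes only in rows, so rows that repeat a pose let the fingers close. It gives the time, the measured TCP pose, the force, the opening and the grip force at its end, in the units of the state.
- bot.state(): the state, without advancing time (a new reading comes with each control period).
- eyes.camera(name): name is "side" or "top"; returns the picture (384x512x3 uint8, blue, green, red); there is no depth.
- eyes.camera_info(name): a dict with "mtx" (3x3 intrinsics, pixels), "eye" and "orientation" of the camera in the world. Camera axes: x right, y down, z forward; pixel columns grow to the right and rows downward; lengths in mm; the calibration is good to about 2 mm. A picture is of the moment at which its call begins. camera_info takes no time and is no camera call.
- bot.finish_job(): hands the job in; it is judged then, once.
The state is a dict: "t": time; "qpos": joint angles; "joint_vel": joint speeds; "joint_efforts": joint torques, N m; "tcp_pos": TCP position; "orientation": TCP orientation; "ft_force": force on the tool from outside, world axes, zero at the start; "ft_torque": the same for the moment, N m; "gripper_width": opening from 0.0 (shut) to 1.0 (fully open); "finger_force": force on a finger pad.
Only numpy, scipy, OpenCV 4.12 (cv2) and the standard library are available. Lean on these libraries where they do the work, as an engineer would, in place of code of your own. Each camera call takes 0.05 s, during which the arm holds its last target. There are 200 camera calls.

## Task

The letter opener lies at the back of the wooden desk stand, behind a tin and two bottles. Stand all three containers on the cork mat first, then lay the letter opener flat on the cardboard mailer, centred and pointing along the mailer's length, and finally put each container back upright exactly where it stood on the stand. Take the opener at its balance point so that it stays level, do not tip any container over, and leave the mug, the earbud case and the masking tape alone.

Things in the scene. Friction and masses are not known exactly. Their poses are not given: they have to be found in the camera images.
- nib_tin: straight round tin with a pale green and white wrap and a bare metal top, 57 mm diameter, 72 mm tall, about 0.18 kg; stands in one of the three bays of the desk stand (which one varies). Origin at the centre of its underside, z up. It is graspable anywhere on its side.
- dropper: small amber dropper bottle with a black rubber bulb, 102 mm tall in all; round body 33 mm diameter up to 60 mm, then collar 24 mm diameter to 77 mm, then the narrow bulb, so take it high on the body or the collar to leave the bulb room in the hand; about 0.07 kg; stands in one of the three bays. Origin at the centre of its underside, z up.
- ink_bottle: small black ink bottle with a green cap, 61 mm tall; round body 36 mm diameter with sloping shoulders up to 44 mm, cap 28 mm diameter from 44 to 61 mm, fixed tight so that the bottle can be lifted by it; about 0.09 kg; stands in one of the three bays. Origin at the centre of its underside, z up.
- letter_opener: flat metal letter opener, 190 mm long, about 0.2 kg, lying along the rear of the stand: heavy dark steel handle 80x18 mm, 14 mm high, with brass bands; light blade 110 mm long, 14 mm wide tapering to 6, 4 mm thick. Origin on the underside at mid-length; x points from blade tip to handle end (handle from x = +15 to +95 mm), z up. It balances at x = +38 mm, inside the handle.
- desk_stand: low wooden stand fixed to the desk: board 150 mm deep (x, front at -x), 288 mm long (y), 14 mm thick; dark ribs and a front lip, 10 mm high, make three open-backed bays 85 mm wide in a row along the front, centred near x = -19, y = -90, 0, +90 mm. The opener lies along y near x = +27 mm, close behind the containers. Origin at the centre of its underside; board top at z = 14 mm.
- cork_mat: plain flat cork mat fixed to the desk, 290 mm (its x) by 110 mm (its y), 5 mm thick: the side area for the three containers. Origin at the centre of its underside; top at z = 5 mm. It lies on one side of the stand, left or right, the mailer on the other.
- mailer: closed flat cardboard mailer fixed to the desk, 240 mm (its x) by 130 mm (its y), 22 mm thick, with a pale paper band across near one end. Origin at the centre of its underside; top at z = 22 mm.
- mug: white mug with grey dots, 82 mm diameter, 91 mm tall, standing behind the work; bystander. Origin at the centre of its underside.
- earbud_case: small white rounded earbud case, 45x55x22 mm, lying behind the stand; bystander. Origin at the centre of its underside.
- masking_tape: roll of masking tape lying flat, 102 mm diameter, 25 mm high, beyond the right end of the stand; bystander. Origin at the centre of its underside.

How it is judged:
By the outcome, as a careful person would: the job done as asked, in the order asked, and still so for the second after the job is handed in, with the robot touching nothing.
It also fails if it takes over 136 s, if anything falls off the work surface, if the arm or the gripper's body presses on something with over 40 N, if the wrist force passes 120 N, or if a joint passes its speed limit or range.

## Working session

There is one attempt and no reset: what is moved stays moved. The work goes in short steps, Python scripts to look and compute and a tool call to move; the robot and the scene stay as the last step left them, time stands still between calls to the robot, and variables do not carry over. Pictures are saved under pics/ and viewed, at most 14 in all, crops included, and the job is handed in when it is done.

Besides the shell and the picture viewer there is one more tool, called after "Request:" by a JSON object that holds its "api" and its "payload". step_arm: Moves the arm, as the interface text tells. Shift numbers are shares of 30 cm and turn numbers shares of 45 degrees, none past 1 either way. Its arguments: {"type":"object","properties":{"hand":{"type":"array","items":{"type":"number"}},"delta_pos":{"type":"array","items":{"type":"array","items":{"type":"number"}}},"delta_rot":{"type":"array","items":{"type":"array","items":{"type":"number"}}},"newtons":{"type":"number"}},"required":["hand","delta_pos","delta_rot"]}

```bash
mkdir -p pics; ls; python3 - <<'E'
from cell import bot, eyes
import cv2
for n in("top","side"):
    im=eyes.camera(n); cv2.imwrite(f"pics/{n}0.png",im)
    print(n,eyes.camera_info(n))
print(bot.state(), bot.tip_extent)
E
```

```text
pics
top {'mtx': array([[474.4266708 ,   0.        , 258.45228351],
       [  0.        , 474.4266708 , 181.29806436],
       [  0.        ,   0.        ,   1.        ]]), 'eye': array([ 410.01549635,    6.75405975, 1232.08033522]), 'orientation': array([-2.12800913,  2.12255754, -0.1777993 ])}
side {'mtx': array([[355.07970283,   0.        , 258.66898432],
       [  0.        , 355.07970283, 187.80343165],
       [  0.        ,   0.        ,   1.        ]]), 'eye': array([ 330.60593562, -595.80232792,  638.42501385]), 'orientation': array([-2.25979591,  0.48160718, -0.21120404])}
{'t': 0.1, 'qpos': array([ 1.21849711,  0.41791529, -0.01027825,  1.61409615,  0.0047195 ,
        1.11069085, -0.05295408]), 'joint_vel': array([ 5.11038904e-04, -3.93985676e-04, -5.94865954e-05, -1.14514151e-03,
       -1.09576703e-03,  1.27706711e-03,  1.34329539e-04]), 'joint_efforts': array([ 1.69855513e-03, -8.65813279e+01,  6.80328961e-01, -4.35637558e+01,
        1.92489481e-02,  4.86655917e-03, -7.56281565e-05]), 'tcp_pos': array([ 191.04960555, -594.84981767,  303.32976577]), 'orientation': array([-3.10268778e+00, -4.86138915e-01,  4.37163170e-04]), 'ft_force': array([ 0.11493936,  0.67212611, -0.13163643]), 'ft_torque': array([-0.00554024,  0.02470769, -0.01005665]), 'finger_force': 0.0, 'gripper_width': 1.0042336963868215} 72.6
```

View pics/top0.png

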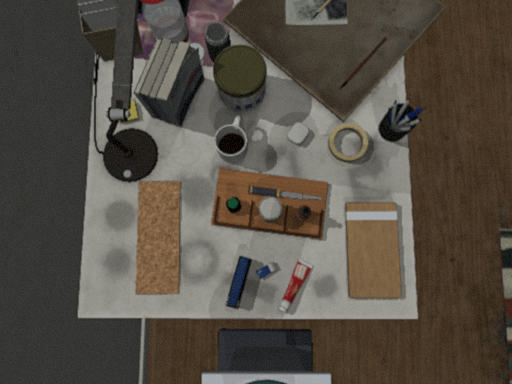

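View pics/side0.png

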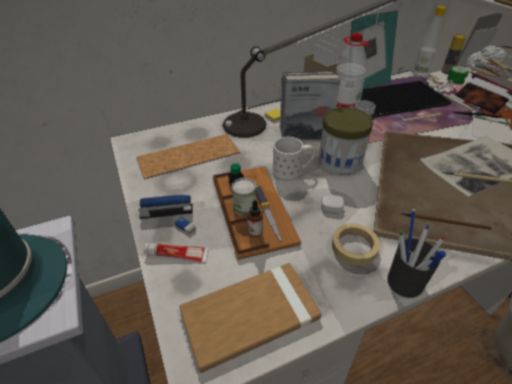

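The top view shows the stand at (270,203), with the ink bottle (233,205), tin (270,209) and dropper (304,212) in the bays. The opener is at (285,193) with its handle to the left. The cork is on the left (158,237) and the mailer on the right (373,250). The side view agrees. Next I'll enlarge the stand.

```bash
cat > h.py <<'E'
import numpy as np, cv2
from cell import bot, eyes
from scipy.spatial.transform import Rotation as R
I={n:eyes.camera_info(n) for n in("top","side")}
def ray(n,px):
    i=I[n]; px=np.atleast_2d(np.array(px,float))
    d=np.c_[px,np.ones(len(px))]@np.linalg.inv(i["mtx"]).T@R.from_rotvec(i["orientation"]).as_matrix().T
    return i["eye"],d
def plane(n,px,z):
    e,d=ray(n,px); return e+d*((z-e[2])/d[:,2])[:,None]
def proj(n,P):
    i=I[n]; c=(np.atleast_2d(P)-i["eye"])@R.from_rotvec(i["orientation"]).as_matrix()
    c=c@i["mtx"].T; return c[:,:2]/c[:,2:]
E
python3 - <<'E'
from h import *
t=cv2.imread("pics/top0.png"); s=cv2.imread("pics/side0.png")
cv2.imwrite("pics/tc.png",cv2.resize(t[160:245,205:335],None,fx=6,fy=6,interpolation=cv2.INTER_CUBIC))
cv2.imwrite("pics/sc.png",cv2.resize(s[155:260,205:305],None,fx=5.7,fy=5.7,interpolation=cv2.INTER_CUBIC))
hsv=cv2.cvtColor(t,cv2.COLOR_BGR2HSV)
for p in[(158,237),(373,250),(260,230),(233,205),(265,191),(300,195),(270,207)]: print(p,hsv[p[1],p[0]])
m=cv2.inRange(hsv,(5,70,60),(22,255,255))
n,l,st,c=cv2.connectedComponentsWithStats(cv2.morphologyEx(m,cv2.MORPH_OPEN,np.ones((3,3))))
for k in range(1,n):
    if st[k,4]>1500:
        pts=np.argwhere(l==k)[:,::-1].astype(np.float32)
        r=cv2.minAreaRect(pts); z={0:5}.get(0)
        for z in(5,14,22):
            b=plane("top",cv2.boxPoints(r),z)[:,:2]
            print(st[k],z,b.mean(0).round(1),[np.linalg.norm(b[i]-b[i-1]).round(1) for i in range(2)],np.degrees(np.arctan2(*(b[1]-b[0])[::-1])).round(2))
E
```

```text
(158, 237) [ 15 107 122]
(373, 250) [ 17 114 119]
(260, 230) [ 9 85 48]
(233, 205) [ 78 199  73]
(265, 191) [126  23  55]
(300, 195) [ 60   5 111]
(270, 207) [ 25  10 147]
[  285     0   227   384 38287] 5 [ 643.4 -362.8] [np.float64(529.3), np.float64(1055.2)] -4.29
[  285     0   227   384 38287] 14 [ 641.7 -360.1] [np.float64(525.4), np.float64(1047.5)] -4.29
[  285     0   227   384 38287] 22 [ 640.2 -357.7] [np.float64(521.9), np.float64(1040.6)] -4.29
[ 214  168  114   68 4499] 5 [574.3 -11.4] [np.float64(287.3), np.float64(145.1)] -6.37
[ 214  168  114   68 4499] 14 [573.1 -11.3] [np.float64(285.2), np.float64(144.0)] -6.37
[ 214  168  114   68 4499] 22 [572.1 -11.1] [np.float64(283.3), np.float64(143.1)] -6.37
[ 136  181   44  113 4752] 5 [484.8 278.2] [np.float64(287.8), np.float64(113.4)] -89.9
[ 136  181   44  113 4752] 14 [484.2 276.2] [np.float64(285.7), np.float64(112.6)] -89.9
[ 136  181   44  113 4752] 22 [483.8 274.4] [np.float64(283.8), np.float64(111.8)] -89.9
[ 346  220   55   78 4014] 5 [ 429.4 -274.8] [np.float64(196.2), np.float64(135.0)] -87.84
[ 346  220   55   78 4014] 14 [ 429.3 -272.7] [np.float64(194.8), np.float64(134.0)] -87.84
[ 346  220   55   78 4014] 22 [ 429.1 -270.9] [np.float64(193.5), np.float64(133.2)] -87.84
[ 147  319   95   65 4356] 5 [202.5 176.3] [np.float64(151.4), np.float64(235.4)] -89.75
[ 147  319   95   65 4356] 14 [204.  175.1] [np.float64(150.3), np.float64(233.7)] -89.75
[ 147  319   95   65 4356] 22 [205.4 174. ] [np.float64(149.3), np.float64(232.1)] -89.75
```

View pics/tc.png

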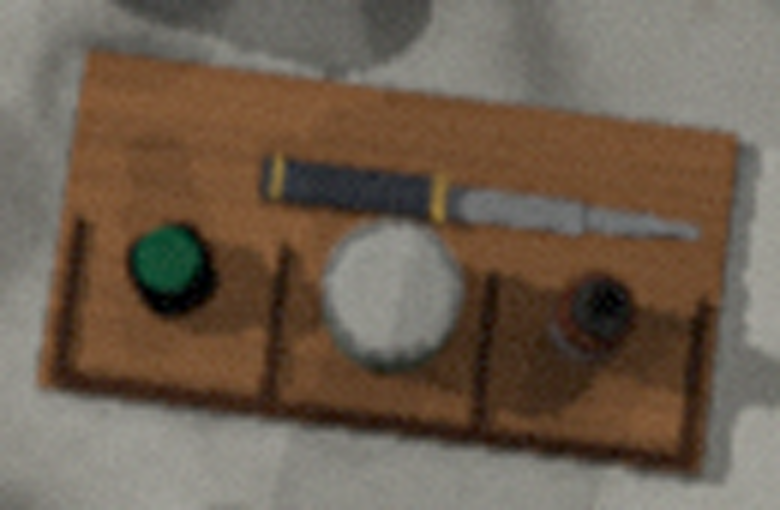

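View pics/sc.png

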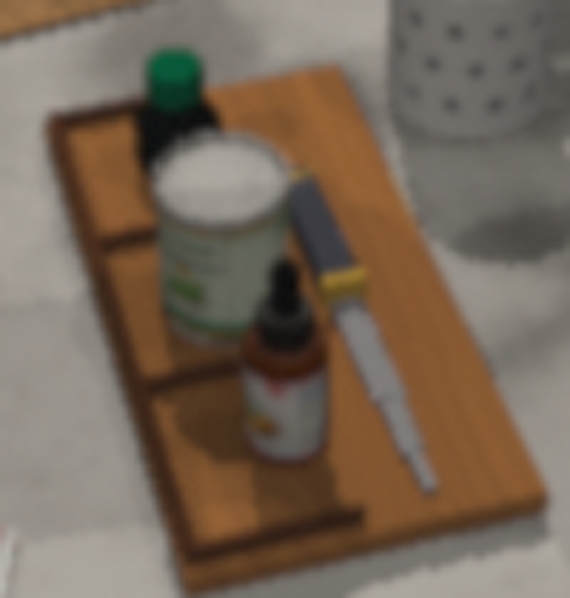

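The crops show the green cap at crop (168,258), tin top (392,286), bulb (606,300), and the opener running from (267,178) at the handle end to (697,233) at the tip. Now I'll measure these precisely.

```bash
cat > meas.py <<'E'
from h import *
def comp(m,roi,mina=4):
    x0,y0,x1,y1=roi; k=np.zeros_like(m); k[y0:y1,x0:x1]=m[y0:y1,x0:x1]
    n,l,st,c=cv2.connectedComponentsWithStats(k)
    j=1+np.argmax(st[1:,4]); return np.argwhere(l==j)[:,::-1].astype(np.float32)
def rect(p):
    r=cv2.minAreaRect(p); return cv2.boxPoints(r)
E
python3 - <<'E'
from meas import *
t=cv2.imread("pics/top0.png"); s=cv2.imread("pics/side0.png")
T=cv2.cvtColor(t,cv2.COLOR_BGR2HSV); S=cv2.cvtColor(s,cv2.COLOR_BGR2HSV)
def tri(a,b):
    (e1,d1),(e2,d2)=ray("top",a),ray("side",b); d1,d2=d1[0],d2[0]
    k=np.linalg.lstsq(np.c_[d1,-d2],e2-e1,rcond=None)[0]
    p,q=e1+k[0]*d1,e2+k[1]*d2; return ((p+q)/2).round(1),np.linalg.norm(p-q).round(1)
# green cap
g=comp(cv2.inRange(T,(60,110,30),(95,255,255)),(220,195,245,215)); gs=comp(cv2.inRange(S,(60,110,30),(95,255,255)),(225,155,250,180))
print("cap top",g.mean(0),len(g),plane("top",g.mean(0),75).round(1), "ext",np.ptp(g,0)+1,"side",gs.mean(0),tri(g.mean(0),gs.mean(0)))
# tin top: low sat, bright
m=cv2.inRange(T,(0,0,95),(180,50,255)); tn=comp(m,(257,196,283,222))
(c,r)=cv2.minEnclosingCircle(tn); el=cv2.fitEllipse(cv2.convexHull(tn.astype(np.int32)))
print("tin",tn.mean(0),len(tn),c,r,el,plane("top",tn.mean(0),86).round(1),plane("top",el[0],86).round(1))
# bulb dark
v=comp(cv2.inRange(T,(0,0,0),(180,255,42)),(296,203,315,216)); print("bulb",v.mean(0),len(v),np.ptp(v,0)+1,plane("top",v.mean(0),112).round(1))
# opener: low sat on wood above tin
op=cv2.inRange(T,(0,0,0),(180,60,255))|cv2.inRange(T,(90,0,0),(170,255,255))
o=comp(op,(246,184,324,196+5)); o=o[(o[:,1]<197)|(o[:,0]>283)]
print("opener n",len(o)); vx,vy,x,y=cv2.fitLine(o,cv2.DIST_HUBER,0,.01,.01).ravel(); 
d=np.array([vx,vy]);pr=(o-[x,y])@d; ends=np.array([[x,y]+d*pr.min(),[x,y]+d*pr.max()]); print(ends)
A=plane("top",ends[0],28)[0];B=plane("top",ends[1],18)[0];print("opener",A.round(1),B.round(1),np.linalg.norm((A-B)[:2]),np.degrees(np.arctan2(*(A-B)[[1,0]])))
# stand corners, cork, mailer
for nm,roi,z,lo in(("stand",(208,165,334,245),14,(0,55,0)),("cork",(130,175,188,300),5,(5,60,60)),("mailer",(338,196,410,305),22,(5,60,60))):
    m=cv2.inRange(T,lo,(30,255,255)); 
    m=cv2.morphologyEx(m,cv2.MORPH_CLOSE,np.ones((13,13)) if nm=="mailer" else np.ones((3,3)))
    p=comp(m,roi); b=rect(p); w=plane("top",b,z); L=[np.linalg.norm(w[i]-w[i-1]).round(1) for i in(1,2)]
    print(nm,w.mean(0).round(1),L,[np.degrees(np.arctan2(*(w[i]-w[i-1])[[1,0]])).round(2) for i in(1,2)],w.round(0)[:,:2].tolist())
mg=plane("top",[[232,141],[298,132],[348,141]],60); print(mg.round(0))
print(R.from_rotvec(bot.state()["orientation"]).as_matrix().round(3))
E
```

```text
cap top [232.32292 202.98958] 96 [[561.4  81.7  75. ]] ext [12. 11.] side [235.17073 168.86586] (array([563.5,  82.2,  64.2]), np.float64(1.3))
tin [269.6583  207.49748] 398 (269.5882263183594, 207.4705810546875) 11.485764503479004 ((269.7209777832031, 207.55938720703125), (22.40707778930664, 22.66509246826172), 24.001310348510742) [[549.2  -9.9  86. ]] [[549.  -10.1  86. ]]
bulb [305.05634 211.22536] 71 [10.  9.] [[537.3 -93.4 112. ]]
opener n 163
[[252.03477 189.72673]
 [275.90268 192.76457]]
opener [602.   34.5  28. ] [595.8 -27.1  18. ] 61.89446467766673 84.21061377082387
stand [570.7 -10.8  14. ] [np.float64(151.3), np.float64(293.0)] [np.float64(-6.46), np.float64(-97.69)] [[515.0, 141.0], [665.0, 124.0], [626.0, -166.0], [477.0, -143.0]]
cork [484.8 278.2   5. ] [np.float64(287.8), np.float64(113.4)] [np.float64(2.78), np.float64(-89.9)] [[341.0, 327.0], [628.0, 341.0], [629.0, 227.0], [341.0, 218.0]]
mailer [ 452.9 -271.    22. ] [np.float64(135.5), np.float64(241.5)] [np.float64(-87.7), np.float64(179.4)] [[571.0, -203.0], [576.0, -339.0], [335.0, -336.0], [329.0, -206.0]]
[[ 723.   86.   60.]
 [ 746.  -83.   60.]
 [ 723. -210.   60.]]
[[ 0.952  0.306 -0.   ]
 [ 0.306 -0.952  0.001]
 [-0.    -0.001 -1.   ]]
```

```bash
python3 - <<'E'
from meas import *
t=cv2.imread("pics/top0.png"); s=cv2.imread("pics/side0.png")
T=cv2.cvtColor(t,cv2.COLOR_BGR2HSV); S=cv2.cvtColor(s,cv2.COLOR_BGR2HSV)
print(T[183:200,258,1],T[183:202,300,1])
m=cv2.inRange(T[:,:,1],0,75); k=np.zeros_like(m)
cv2.fillPoly(k,[np.array([[246,182],[290,187],[324,194],[324,203],[300,201],[284,197],[246,197]])],255)
o=np.argwhere(m&k)[:,::-1].astype(np.float32)
h=o[o[:,0]<276]; b=o[o[:,0]>282]
print(len(h),len(b),h.min(0),h.max(0),b.min(0),b.max(0))
# handle centre / blade
for nm,p,z in(("handle",h,28),("blade",b,18)):
    w=plane("top",p,z)[:,:2]; c=w.mean(0); u=np.linalg.svd(w-c)[2][0]; pr=(w-c)@u; print(nm,c.round(1),"len",np.ptp(pr).round(1),"ang",np.degrees(np.arctan2(u[1],u[0])).round(2),(c+u*pr.min()).round(1),(c+u*pr.max()).round(1))
def quad(im,roi,lo,hi,ks,z,cam):
    mm=cv2.morphologyEx(cv2.inRange(im,lo,hi),cv2.MORPH_CLOSE,np.ones((ks,ks))); p=comp(mm,roi)
    w=plane(cam,p,z)[:,:2].astype(np.float32)   # world-plane pixels
    hull=cv2.convexHull(w*10)/10; r=cv2.minAreaRect(hull.astype(np.float32)); return r
print("mailer",quad(T,(338,196,410,305),(5,60,60),(30,255,255),13,22,"top"))
print("mailer s",quad(S,(175,255,330,375),(5,60,60),(30,255,255),13,22,"side"))
print("cork",quad(T,(130,175,188,300),(5,60,60),(30,255,255),3,5,"top"))
print("stand",quad(T,(208,165,334,245),(0,65,0),(22,255,255),5,14,"top"))
# side view tin top
m=cv2.inRange(S,(0,0,125),(180,45,255)); 
e=comp(m,(230,177,257,195)); w=plane("side",e,86); print("tin side",len(e),w.mean(0).round(1),((w.max(0)+w.min(0))/2).round(1),np.ptp(w,0).round(0))
m=cv2.inRange(S,(0,0,0),(180,255,45)); e=comp(m,(246,196,263,217)); print("bulb side",len(e),e.mean(0),e.min(0),e.max(0)); 
tip=e[e[:,1]<=e[:,1].min()+2].mean(0); print(tip,plane("side",tip,114).round(1),plane("side",[e[e[:,1]>211].mean(0)],85).round(1))
for P in[(537.3,-93.4,112),(539,-95,112),(539,-95,85),(539,-95,91)]: print(proj("side",P).round(1),proj("top",P).round(1))
E
```

```text
[146 151 142 137  67  42  46  38  36  47   6 115 152 145 155 143 164] [138 144 144 150 148 143 147 148 160 137  71   5   5   2   9  14  85 155
 151]
183 183 [249. 187.] [275. 197.] [283. 191.] [321. 199.]
handle [597.3   3.7] len 70.6 ang -101.21 [605.1  43.1] [591.4 -26.1]
blade [588.5 -88.1] len 99.7 ang 82.7 [ 581.4 -143.6] [594.  -44.7]
mailer ((453.08673095703125, -269.9803466796875), (237.7509002685547, 131.1721954345703), 0.44237712025642395)
mailer s ((453.0599365234375, -275.1674499511719), (239.6468048095703, 135.69166564941406), 0.4479878544807434)
cork ((484.72918701171875, 276.9074401855469), (289.14019775390625, 110.34551239013672), 1.2335877418518066)
stand ((570.1364135742188, -10.670913696289062), (287.1377868652344, 149.74844360351562), 82.45802307128906)
tin side 242 [549.7 -12.5  86. ] [549.9 -12.5  86. ] [51. 47.  0.]
bulb side 99 [254.54546 209.9798 ] [250. 201.] [259. 216.]
[254.5 202.2] [[540.6 -98.5 114. ]] [[ 538.1 -103.9   85. ]]
[[252.2 201.8]] [[305.1 211.2]]
[[253.2 202. ]] [[305.7 210.5]]
[[253.3 210.9]] [[304.7 211.8]]
[[253.3 209. ]] [[304.9 211.5]]
```

```bash
cat > go.py <<'E'
import sys
from h import *
# go.py X Y Zgrasp ANG : shares from current pose to grasp-point target, tool x at ANG deg, tool down
s=bot.state(); x,y,z,a=map(float,sys.argv[1:5])
M=R.from_rotvec(s["orientation"]).as_matrix()
A=np.radians(a); T=np.array([[np.cos(A),np.sin(A),0],[np.sin(A),-np.cos(A),0],[0,0,-1]])
d=M.T@(np.array([x,y,z+54])-s["tcp_pos"])/300
r=R.from_matrix(M.T@T).as_rotvec(degrees=True)/45
print("t",round(s["t"],2),"tcp",s["tcp_pos"].round(1),"pos",d.round(4),"rot",r.round(4),"w",round(s["gripper_width"],3),"q",s["qpos"].round(2))
E
python3 go.py 540 -95.5 180 82.5
```

```text
t 0.1 tcp [ 191.  -594.8  303.3] pos [ 1.6166 -1.2287  0.2322] rot [-1.3000e-03 -6.0000e-04 -1.4376e+00] w 1.004 q [ 1.22  0.42 -0.01  1.61  0.    1.11 -0.05]
```

Request:
{"api": "step_arm", "payload": {"hand": [0.3,0.3,0.3,0.3,0.3,0.3,0.3,0.3,0.3], "delta_pos": [[0.1,-0.08,0],[0.25,-0.19,0],[0.4,-0.3,0],[0.52,-0.4,0],[0.64,-0.48,0],[0.75,-0.57,0],[0.85,-0.65,0],[0.9,-0.68,0],[0.9,-0.68,0]], "delta_rot": [[0,0,-0.1],[0,0,-0.2],[0,0,-0.3],[0,0,-0.4],[0,0,-0.5],[0,0,-0.6],[0,0,-0.7],[0,0,-0.75],[0,0,-0.75]], "newtons": 30}}

```text
t: 1.0
tcp_pos: [387.2, -316.4, 303.9]
orientation: [-2.826, -1.373, -0.001]
ft_force: [0.0, -0.5, -0.7]
gripper_width: 0.65
finger_force: 0.0
```

```bash
python3 go.py 540 -95.5 180 82.5
```

```text
t 1.0 tcp [ 387.2 -316.4  303.9] pos [ 0.8935 -0.0548  0.2334] rot [ 1.000e-04 -6.000e-04 -6.817e-01] w 0.65 q [ 0.87  0.21 -0.28  1.91  0.07  1.03 -0.1 ]
```

Request:
{"api": "step_arm", "payload": {"hand": [0.3,0.3,0.3,0.3,0.3,0.3,0.3,0.3,0.3,0.3,0.3], "delta_pos": [[0.1,-0.01,0.02],[0.2,-0.01,0.05],[0.32,-0.02,0.08],[0.45,-0.03,0.12],[0.57,-0.03,0.15],[0.68,-0.04,0.18],[0.78,-0.05,0.2],[0.86,-0.055,0.22],[0.894,-0.055,0.233],[0.894,-0.055,0.233],[0.894,-0.055,0.233]], "delta_rot": [[0,0,-0.08],[0,0,-0.16],[0,0,-0.24],[0,0,-0.32],[0,0,-0.4],[0,0,-0.48],[0,0,-0.56],[0,0,-0.64],[0,0,-0.68],[0,0,-0.68],[0,0,-0.68]]}}

```text
t: 2.1
tcp_pos: [539.2, -99.5, 233.8]
orientation: [-2.371, -2.06, 0.001]
ft_force: [-0.1, 0.3, -0.3]
gripper_width: 0.653
finger_force: 0.0
```

```bash
python3 go.py 540 -95.5 68 82.5; python3 - <<'E'
from h import *
s=eyes.camera("side"); cv2.imwrite("pics/s1.png",cv2.resize(s[80:280,160:360],None,fx=3,fy=3,interpolation=cv2.INTER_CUBIC))
E
```

```text
t 2.1 tcp [539.2 -99.5 233.8] pos [0.0139 0.0011 0.3727] rot [-0.0009  0.0006 -0.0117] w 0.653 q [ 0.51  0.4  -0.48  1.86  0.23  0.94 -0.21]
```

View pics/s1.png

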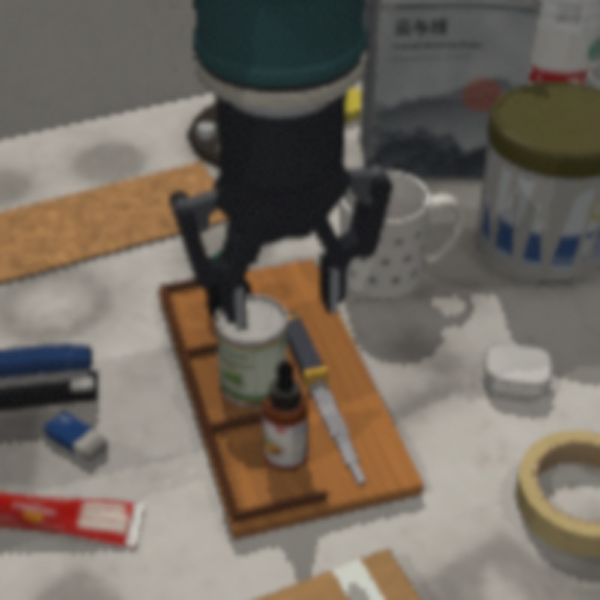

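The gripper is over the dropper with its fingers along the stand's depth. The fingertips are at crop (238,325) and (335,305), and their midpoint lines up with the dropper at about column 286. Descending and gripping.

Request:
{"api": "step_arm", "payload": {"hand": [0.3,0.3,0.3,0.3,0.3,0.3,0.3,-0.2,-0.6,-0.6,-0.6,-0.6], "delta_pos": [[0.014,0.001,0.03],[0.014,0.001,0.13],[0.014,0.001,0.22],[0.014,0.001,0.3],[0.014,0.001,0.35],[0.014,0.001,0.373],[0.014,0.001,0.373],[0.014,0.001,0.373],[0.014,0.001,0.373],[0.014,0.001,0.373],[0.014,0.001,0.373],[0.014,0.001,0.373]], "delta_rot": [[0,0,-0.012],[0,0,-0.012],[0,0,-0.012],[0,0,-0.012],[0,0,-0.012],[0,0,-0.012],[0,0,-0.012],[0,0,-0.012],[0,0,-0.012],[0,0,-0.012],[0,0,-0.012],[0,0,-0.012]], "newtons": 25}}

```text
t: 3.35
tcp_pos: [541.2, -93.9, 123.1]
orientation: [2.357, 2.074, 0.002]
ft_force: [-0.6, 0.4, 7.7]
gripper_width: 0.37
finger_force: 24.9
```

```bash
python3 go.py 397 275 180 82.5; python3 - <<'E'
from h import *
for n in("side","top"):
  s=eyes.camera(n); cv2.imwrite(f"pics/{n}2.png",s)
a=cv2.imread("pics/side2.png")[140:250,200:320]; b=cv2.imread("pics/top2.png")[150:260,240:360]
cv2.imwrite("pics/d2.png",cv2.resize(np.hstack([a,b]),None,fx=3.3,fy=3.3,interpolation=cv2.INTER_CUBIC))
E
```

```text
t 3.35 tcp [541.2 -93.9 123.1] pos [ 1.1585 -0.6323 -0.371 ] rot [0.0024 0.0002 0.0043] w 0.37 q [ 0.45  0.56 -0.42  1.92  0.33  0.72 -0.29]
```

View pics/d2.png

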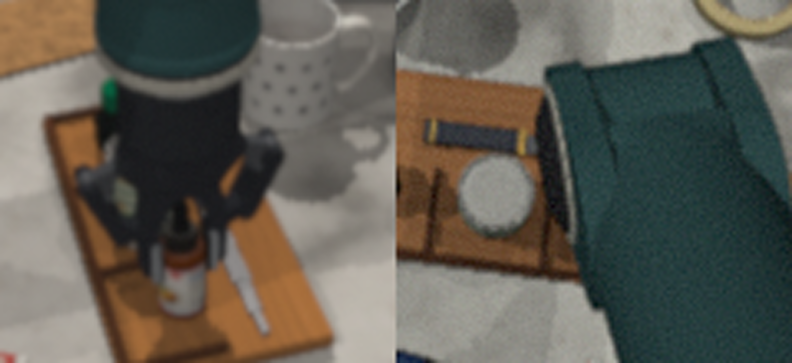

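Request:
{"api": "step_arm", "payload": {"hand": [-0.6,-0.6,-0.6,-0.6,-0.6,-0.6,-0.6,-0.6,-0.6,-0.6,-0.6,-0.6,-0.6,-0.6,-0.6,-0.6,-0.6,-0.6], "delta_pos": [[0,0,-0.03],[0,0,-0.1],[0,0,-0.18],[0,0,-0.26],[0,0,-0.33],[0,0,-0.37],[0.05,-0.03,-0.37],[0.13,-0.07,-0.37],[0.22,-0.12,-0.37],[0.31,-0.17,-0.37],[0.4,-0.22,-0.37],[0.5,-0.27,-0.37],[0.6,-0.33,-0.37],[0.7,-0.38,-0.37],[0.8,-0.44,-0.37],[0.88,-0.48,-0.37],[0.95,-0.52,-0.37],[1.0,-0.55,-0.37]], "delta_rot": [[0,0,0],[0,0,0],[0,0,0],[0,0,0],[0,0,0],[0,0,0],[0,0,0],[0,0,0],[0,0,0],[0,0,0],[0,0,0],[0,0,0],[0,0,0],[0,0,0],[0,0,0],[0,0,0],[0,0,0],[0,0,0]]}}

```text
t: 5.25
tcp_pos: [413.4, 226.4, 232.7]
orientation: [-2.356, -2.077, 0.001]
ft_force: [-0.1, -0.7, 0.0]
gripper_width: 0.368
finger_force: 25.1
```

```bash
python3 go.py 397 275 61 82.5
```

```text
t 5.25 tcp [413.4 226.4 232.7] pos [ 0.1539 -0.0741  0.3924] rot [-0.0011  0.0001  0.0067] w 0.368 q [ 0.01  0.3  -0.66  2.04  0.23  0.88 -0.9 ]
```

Request:
{"api": "step_arm", "payload": {"hand": [-0.6,-0.6,-0.6,-0.6,-0.6,-0.6,-0.6,-0.6,-0.6,-0.6,-0.6], "delta_pos": [[0.05,-0.03,0],[0.1,-0.05,0],[0.154,-0.074,0.03],[0.154,-0.074,0.1],[0.154,-0.074,0.18],[0.154,-0.074,0.26],[0.154,-0.074,0.33],[0.154,-0.074,0.37],[0.154,-0.074,0.385],[0.154,-0.074,0.394],[0.154,-0.074,0.394]], "delta_rot": [[0,0,0],[0,0,0],[0,0,0],[0,0,0],[0,0,0],[0,0,0],[0,0,0],[0,0,0],[0,0,0],[0,0,0],[0,0,0]]}}

```text
t: 6.35
tcp_pos: [398.9, 273.5, 115.3]
orientation: [2.358, 2.075, 0.001]
ft_force: [-0.2, 0.5, -0.7]
gripper_width: 0.372
finger_force: 25.1
```

Request:
{"api": "step_arm", "payload": {"hand": [-0.1,0.2,0.2,0.2,0.2,0.2,0.2], "delta_pos": [[0,0,0],[0,0,0],[0,0,0],[0,0,-0.05],[0,0,-0.15],[0,0,-0.28],[0,0,-0.4]], "delta_rot": [[0,0,0],[0,0,0],[0,0,0],[0,0,0],[0,0,0],[0,0,0],[0,0,0]]}}

```text
t: 7.05
tcp_pos: [398.4, 273.5, 237.4]
orientation: [-2.357, -2.076, -0.0]
ft_force: [0.4, -0.5, -0.3]
gripper_width: 0.604
finger_force: 0.0
```

```bash
python3 go.py 562.5 81.5 180 82.5
```

```text
t 7.05 tcp [398.4 273.5 237.4] pos [-0.5659  0.6236  0.011 ] rot [-0.0002 -0.0005  0.0053] w 0.604 q [-0.08  0.32 -0.68  2.01  0.25  0.9  -1.02]
```

Request:
{"api": "step_arm", "payload": {"hand": [0.2,0.2,0.2,0.2,0.2,0.2,0.2,0.2,0.2], "delta_pos": [[-0.08,0.09,0],[-0.18,0.2,0],[-0.28,0.31,0],[-0.38,0.42,0],[-0.47,0.52,0],[-0.53,0.59,0],[-0.565,0.622,0],[-0.565,0.622,0.03],[-0.565,0.622,0.07]], "delta_rot": [[0,0,0.005],[0,0,0.005],[0,0,0.005],[0,0,0.005],[0,0,0.005],[0,0,0.005],[0,0,0.005],[0,0,0.005],[0,0,0.005]]}}

```text
t: 7.95
tcp_pos: [561.9, 82.5, 213.9]
orientation: [-2.362, -2.072, -0.001]
ft_force: [0.3, -0.6, -0.1]
gripper_width: 0.602
finger_force: 0.0
```

```bash
python3 go.py 562.5 82 75 82.5
```

```text
t 7.95 tcp [561.9  82.5 213.9] pos [-0.0017  0.0021  0.2831] rot [ 0.0007 -0.0009  0.0005] w 0.602 q [ 0.23  0.48 -0.55  1.83  0.3   0.93 -0.58]
```

Request:
{"api": "step_arm", "payload": {"hand": [0.2,0.2,0.2,0.2,0.2,0.2,-0.2,-0.6,-0.7,-0.7,-0.7], "delta_pos": [[0,0.002,0.06],[0,0.002,0.14],[0,0.002,0.22],[0,0.002,0.26],[0,0.002,0.283],[0,0.002,0.283],[0,0.002,0.283],[0,0.002,0.283],[0,0.002,0.283],[0,0.002,0.283],[0,0.002,0.283]], "delta_rot": [[0,0,0],[0,0,0],[0,0,0],[0,0,0],[0,0,0],[0,0,0],[0,0,0],[0,0,0],[0,0,0],[0,0,0],[0,0,0]], "newtons": 25}}

```text
t: 9.05
tcp_pos: [563.4, 81.7, 130.0]
orientation: [2.362, 2.07, 0.002]
ft_force: [-1.4, -0.6, 8.0]
gripper_width: 0.313
finger_force: 24.7
```

```bash
python3 go.py 577 280 185 82.5; python3 - <<'E'
from h import *
for n in("side","top"):
  s=eyes.camera(n); cv2.imwrite(f"pics/{n}3.png",s)
a=cv2.imread("pics/side3.png")[120:250,140:320]
cv2.imwrite("pics/d3.png",cv2.resize(a,None,fx=4,fy=4,interpolation=cv2.INTER_CUBIC))
E
```

```text
t 9.05 tcp [563.4  81.7 130. ] pos [ 0.6615 -0.0412 -0.3632] rot [ 0.0018 -0.0005 -0.0006] w 0.313 q [ 0.19  0.59 -0.49  1.87  0.39  0.77 -0.65]
```

View pics/d3.png

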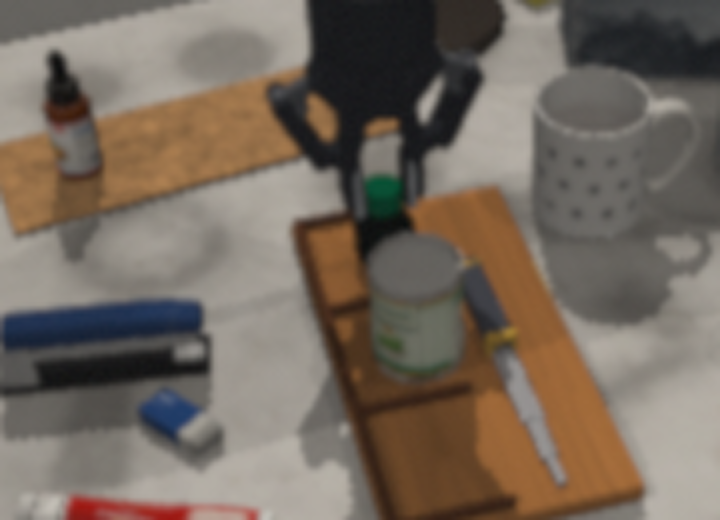

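The dropper stands upright on the cork, and the pads hold the ink bottle's green cap at crop (382,190). Lifting it across to the cork.

Request:
{"api": "step_arm", "payload": {"hand": [-0.7,-0.7,-0.7,-0.7,-0.7,-0.7,-0.7,-0.7,-0.7,-0.7,-0.7,-0.7,-0.7,-0.7,-0.7], "delta_pos": [[0,0,-0.03],[0,0,-0.1],[0,0,-0.18],[0,0,-0.25],[0,0,-0.3],[0.06,0,-0.3],[0.15,0,-0.3],[0.24,0,-0.3],[0.33,0,-0.3],[0.42,0,-0.3],[0.51,0,-0.3],[0.58,0,-0.3],[0.63,0,-0.3],[0.655,0,-0.3],[0.655,0,-0.3]], "delta_rot": [[0,0,0],[0,0,0],[0,0,0],[0,0,0],[0,0,0],[0,0,0],[0,0,0],[0,0,0],[0,0,0],[0,0,0],[0,0,0],[0,0,0],[0,0,0],[0,0,0],[0,0,0]]}}

```text
t: 10.65
tcp_pos: [588.6, 276.7, 219.0]
orientation: [-2.362, -2.071, 0.0]
ft_force: [0.4, -0.8, -0.9]
gripper_width: 0.306
finger_force: 25.0
```

```bash
python3 go.py 567 280 67 82.5
```

```text
t 10.65 tcp [588.6 276.7 219. ] pos [ 0.0016 -0.0727  0.3266] rot [-0.0004 -0.0001  0.0003] w 0.306 q [-0.1   0.61 -0.55  1.6   0.36  1.03 -0.89]
```

Request:
{"api": "step_arm", "payload": {"hand": [-0.7,-0.7,-0.7,-0.7,-0.7,-0.7,-0.7,-0.7,-0.7,-0.7], "delta_pos": [[0,-0.03,0],[0,-0.073,0.01],[0,-0.073,0.06],[0,-0.073,0.13],[0,-0.073,0.2],[0,-0.073,0.26],[0,-0.073,0.3],[0,-0.073,0.32],[0,-0.073,0.326],[0,-0.073,0.326]], "delta_rot": [[0,0,0],[0,0,0],[0,0,0],[0,0,0],[0,0,0],[0,0,0],[0,0,0],[0,0,0],[0,0,0],[0,0,0]]}}

```text
t: 11.65
tcp_pos: [567.2, 279.3, 121.6]
orientation: [2.362, 2.071, 0.001]
ft_force: [0.1, -0.8, -0.0]
gripper_width: 0.31
finger_force: 25.0
```

Request:
{"api": "step_arm", "payload": {"hand": [-0.2,0.1,0.1,0.1,0.1,0.1,0.1], "delta_pos": [[0,0,0],[0,0,0],[0,0,0],[0,0,-0.05],[0,0,-0.15],[0,0,-0.25],[0,0,-0.33]], "delta_rot": [[0,0,0],[0,0,0],[0,0,0],[0,0,0],[0,0,0],[0,0,0],[0,0,0]]}}

```text
t: 12.35
tcp_pos: [567.2, 279.4, 223.2]
orientation: [2.362, 2.071, 0.003]
ft_force: [-0.2, 0.2, 0.3]
gripper_width: 0.551
finger_force: 0.0
```

```bash
python3 go.py 549 -10.8 130 82.5
```

```text
t 12.35 tcp [567.2 279.4 223.2] pos [-0.9673  0.0663  0.1297] rot [ 0.0018 -0.0014 -0.0003] w 0.551 q [-0.1   0.58 -0.57  1.65  0.35  1.02 -0.91]
```

Request:
{"api": "step_arm", "payload": {"hand": [0.9,0.9,0.9,0.9,0.9,0.9,0.9,0.9,0.9,0.9,0.9], "delta_pos": [[-0.08,0.01,0],[-0.2,0.01,0],[-0.33,0.02,0],[-0.46,0.03,0],[-0.59,0.04,0],[-0.72,0.05,0],[-0.84,0.06,0.02],[-0.92,0.065,0.06],[-0.967,0.066,0.1],[-0.967,0.066,0.13],[-0.967,0.066,0.13]], "delta_rot": [[0,0,0],[0,0,0],[0,0,0],[0,0,0],[0,0,0],[0,0,0],[0,0,0],[0,0,0],[0,0,0],[0,0,0],[0,0,0]]}}

```text
t: 13.45
tcp_pos: [548.2, -10.0, 180.4]
orientation: [-2.36, -2.071, 0.001]
ft_force: [0.4, 0.4, -0.4]
gripper_width: 0.947
finger_force: 0.0
```

```bash
python3 go.py 549.4 -10.8 58 82.5
```

```text
t 13.45 tcp [548.2 -10.  180.4] pos [-0.0022  0.0045  0.228 ] rot [-0.0019 -0.0007  0.0004] w 0.947 q [ 0.38  0.49 -0.52  1.89  0.32  0.84 -0.44]
```

Request:
{"api": "step_arm", "payload": {"hand": [0.9,0.9,0.9,0.9,0.9,0.9,0.4,0.1,0.1,0.1,0.1], "delta_pos": [[-0.002,0.004,0.04],[-0.002,0.004,0.11],[-0.002,0.004,0.17],[-0.002,0.004,0.21],[-0.002,0.004,0.228],[-0.002,0.004,0.228],[-0.002,0.004,0.228],[-0.002,0.004,0.228],[-0.002,0.004,0.228],[-0.002,0.004,0.228],[-0.002,0.004,0.228]], "delta_rot": [[0,0,0],[0,0,0],[0,0,0],[0,0,0],[0,0,0],[0,0,0],[0,0,0],[0,0,0],[0,0,0],[0,0,0],[0,0,0]], "newtons": 30}}

```text
t: 14.55
tcp_pos: [550.1, -11.7, 113.6]
orientation: [2.362, 2.07, 0.001]
ft_force: [-2.4, 0.8, 7.8]
gripper_width: 0.666
finger_force: 31.5
```

```bash
python3 go.py 482.5 277 150 82.5
```

```text
t 14.55 tcp [550.1 -11.7 113.6] pos [ 0.9246 -0.3491 -0.3016] rot [ 0.0014 -0.0002 -0.0006] w 0.666 q [ 0.34  0.59 -0.47  1.92  0.39  0.72 -0.49]
```

Request:
{"api": "step_arm", "payload": {"hand": [0.1,0.1,0.1,0.1,0.1,0.1,0.1,0.1,0.1,0.1,0.1,0.1,0.1,0.1,0.1,0.1,0.1,0.1], "delta_pos": [[0,0,-0.03],[0,0,-0.1],[0,0,-0.18],[0,0,-0.25],[0,0,-0.3],[0.05,-0.02,-0.33],[0.12,-0.05,-0.33],[0.21,-0.08,-0.33],[0.3,-0.11,-0.33],[0.4,-0.15,-0.33],[0.5,-0.19,-0.33],[0.6,-0.23,-0.33],[0.7,-0.26,-0.33],[0.79,-0.3,-0.33],[0.86,-0.33,-0.33],[0.91,-0.345,-0.33],[0.925,-0.349,-0.33],[0.925,-0.349,-0.33]], "delta_rot": [[0,0,0],[0,0,0],[0,0,0],[0,0,0],[0,0,0],[0,0,0],[0,0,0],[0,0,0],[0,0,0],[0,0,0],[0,0,0],[0,0,0],[0,0,0],[0,0,0],[0,0,0],[0,0,0],[0,0,0],[0,0,0]]}}

```text
t: 16.35
tcp_pos: [482.3, 277.1, 211.7]
orientation: [-2.362, -2.071, 0.0]
ft_force: [-0.1, -0.0, -1.7]
gripper_width: 0.66
finger_force: 32.7
```

```bash
python3 go.py 482.5 277 50.6 82.5; python3 - <<'E'
from h import *
s=eyes.camera("side"); cv2.imwrite("pics/s4.png",cv2.resize(s[90:240,100:300],None,fx=3,fy=3,interpolation=cv2.INTER_CUBIC))
E
```

```text
t 16.35 tcp [482.3 277.1 211.7] pos [-1.00e-04  9.00e-04  3.57e-01] rot [-0.0004  0.0002 -0.0001] w 0.66 q [-0.1   0.47 -0.61  1.85  0.33  0.92 -0.99]
```

View pics/s4.png

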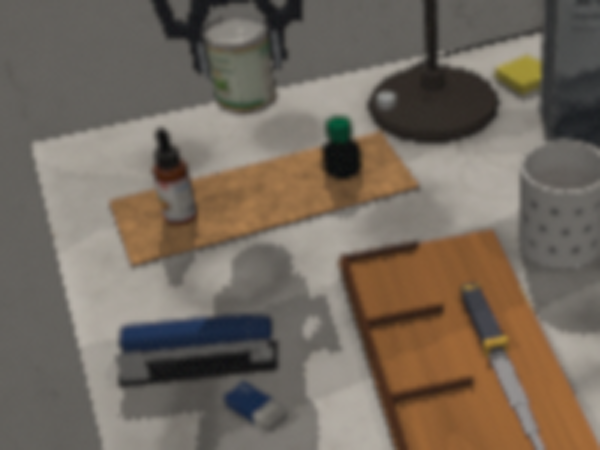

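The dropper (crop 175,190) and ink bottle (342,150) both stand upright on the cork. The tin hangs between them. Lowering it.

Request:
{"api": "step_arm", "payload": {"hand": [0.1,0.1,0.1,0.1,0.1,0.1,0.1,0.1,0.1], "delta_pos": [[0,0,0.04],[0,0,0.11],[0,0,0.18],[0,0,0.25],[0,0,0.3],[0,0,0.335],[0,0,0.35],[0,0,0.356],[0,0,0.356]], "delta_rot": [[0,0,0],[0,0,0],[0,0,0],[0,0,0],[0,0,0],[0,0,0],[0,0,0],[0,0,0],[0,0,0]]}}

```text
t: 17.3
tcp_pos: [482.5, 277.1, 105.3]
orientation: [2.362, 2.071, 0.001]
ft_force: [-0.8, 0.3, -1.5]
gripper_width: 0.666
finger_force: 32.7
```

Request:
{"api": "step_arm", "payload": {"hand": [0.4,0.6,0.6,0.6,0.6,0.6,0.6], "delta_pos": [[0,0,0],[0,0,0],[0,0,0],[0,0,-0.05],[0,0,-0.15],[0,0,-0.25],[0,0,-0.33]], "delta_rot": [[0,0,0],[0,0,0],[0,0,0],[0,0,0],[0,0,0],[0,0,0],[0,0,0]]}}

```text
t: 18.0
tcp_pos: [482.3, 277.3, 206.8]
orientation: [2.362, 2.071, 0.002]
ft_force: [0.1, -0.3, 0.4]
gripper_width: 0.799
finger_force: 0.0
```

```bash
python3 go.py 598.5 -11.7 80 82.65; python3 - <<'E'
from meas import *
t=eyes.camera("top"); cv2.imwrite("pics/top5.png",t)
s=eyes.camera("side"); cv2.imwrite("pics/side5.png",s)
T=cv2.cvtColor(t,cv2.COLOR_BGR2HSV)
m=cv2.inRange(T[:,:,1],0,75); k=np.zeros_like(m)
cv2.fillPoly(k,[np.array([[246,182],[290,187],[324,194],[324,203],[300,201],[284,200],[246,197]])],255)
o=np.argwhere(m&k)[:,::-1].astype(np.float32)
h=o[o[:,0]<277]; b=o[o[:,0]>282]
for nm,p,z in(("handle",h,28),("blade",b,18)):
    w=plane("top",p,z)[:,:2]; c=w.mean(0); u=np.linalg.svd(w-c)[2][0]; pr=(w-c)@u; print(nm,len(p),c.round(1),"len",np.ptp(pr).round(1),"ang",np.degrees(np.arctan2(u[1],u[0])).round(2),(c+u*pr.min()).round(1),(c+u*pr.max()).round(1))
cv2.imwrite("pics/t5.png",cv2.resize(t[165:305,130:330],None,fx=4,fy=4,interpolation=cv2.INTER_CUBIC))
E
```

```text
t 18.0 tcp [482.3 277.3 206.8] pos [-0.9049  0.5095  0.2424] rot [ 0.0015 -0.0013 -0.0034] w 0.799 q [-0.1   0.48 -0.61  1.86  0.34  0.91 -0.99]
handle 169 [599.    4.9] len 70.7 ang -96.53 [603.3  43. ] [595.3 -27.3]
blade 189 [588.7 -87.6] len 99.7 ang 82.63 [ 581.5 -143.6] [594.3 -44.7]
```

View pics/t5.png

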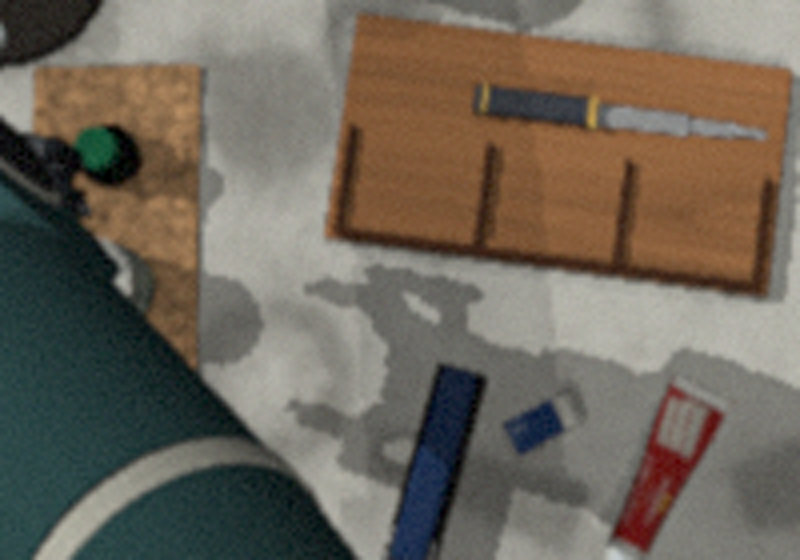

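Request:
{"api": "step_arm", "payload": {"hand": [0.6,0.6,0.3,0.1,0.1,0.1,0.1,0.1,0.1,0.1,0.1,0.1], "delta_pos": [[-0.08,0.05,-0.03],[-0.19,0.11,-0.03],[-0.31,0.18,-0.03],[-0.43,0.24,0],[-0.55,0.31,0.03],[-0.67,0.38,0.06],[-0.78,0.44,0.1],[-0.86,0.485,0.15],[-0.905,0.51,0.2],[-0.905,0.51,0.242],[-0.905,0.51,0.242],[-0.905,0.51,0.242]], "delta_rot": [[0,0,0],[0,0,0],[0,0,0],[0,0,0],[0,0,0],[0,0,0],[0,0,0],[0,0,0],[0,0,0],[0,0,0],[0,0,0],[0,0,0]]}}

```text
t: 19.3
tcp_pos: [598.1, -10.3, 131.6]
orientation: [-2.36, -2.073, -0.0]
ft_force: [0.3, 0.3, 0.7]
gripper_width: 0.548
finger_force: 0.0
```

```bash
python3 go.py 598.5 -12 34.5 82.65
```

```text
t 19.3 tcp [598.1 -10.3 131.6] pos [-0.0054  0.0021  0.1437] rot [-0.0006 -0.0011 -0.0013] w 0.548 q [ 0.34  0.63 -0.49  1.79  0.39  0.82 -0.48]
```

Request:
{"api": "step_arm", "payload": {"hand": [-0.3,-0.3,-0.3,-0.3,-0.3,-0.3,-0.3,-0.3], "delta_pos": [[-0.005,0.002,0],[-0.005,0.002,0],[-0.005,0.002,0.03],[-0.005,0.002,0.07],[-0.005,0.002,0.1],[-0.005,0.002,0.12],[-0.005,0.002,0.13],[-0.005,0.002,0.13]], "delta_rot": [[0,0,0],[0,0,0],[0,0,0],[0,0,0],[0,0,0],[0,0,0],[0,0,0],[0,0,0]], "newtons": 40}}

```text
t: 20.1
tcp_pos: [598.6, -13.6, 91.9]
orientation: [-2.362, -2.071, 0.001]
ft_force: [0.5, -0.7, 0.5]
gripper_width: 0.345
finger_force: 0.0
```

```bash
python3 go.py 598.5 -12 34.5 82.65; python3 - <<'E'
from h import *
s=eyes.camera("side"); cv2.imwrite("pics/s6.png",cv2.resize(s[150:250,200:320],None,fx=5,fy=5,interpolation=cv2.INTER_CUBIC))
E
```

```text
t 20.1 tcp [598.6 -13.6  91.9] pos [ 0.0053 -0.0011  0.0112] rot [-0.001  -0.0002 -0.0038] w 0.345 q [ 0.32  0.69 -0.46  1.8   0.43  0.75 -0.5 ]
```

View pics/s6.png

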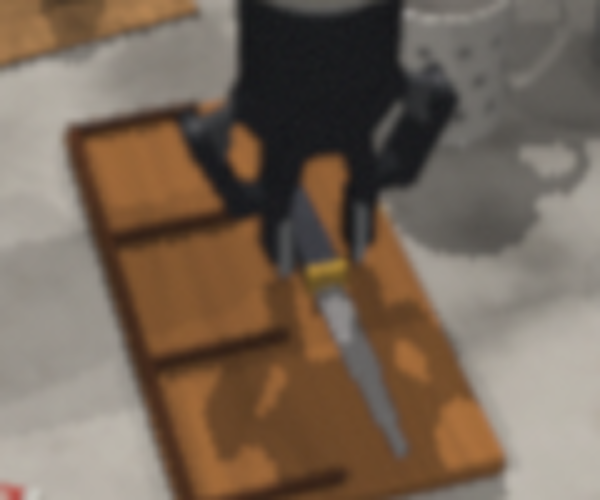

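The fingers straddle the handle just behind the brass band at crop (327,272), clear of the board. Down another 2.5 mm, then close.

Request:
{"api": "step_arm", "payload": {"hand": [-0.3,-0.3,-0.5,-0.7,-0.8,-0.8,-0.8,-0.8], "delta_pos": [[0.005,-0.001,0.004],[0.005,-0.001,0.009],[0.005,-0.001,0.009],[0.005,-0.001,0.009],[0.005,-0.001,0.009],[0.005,-0.001,0.009],[0.005,-0.001,0.009],[0.005,-0.001,0.009]], "delta_rot": [[0,0,-0.003],[0,0,-0.003],[0,0,-0.003],[0,0,-0.003],[0,0,-0.003],[0,0,-0.003],[0,0,-0.003],[0,0,-0.003]], "newtons": 40}}

```text
t: 20.95
tcp_pos: [598.8, -12.2, 89.9]
orientation: [2.36, 2.074, 0.0]
ft_force: [-1.3, 0.2, 5.3]
gripper_width: 0.199
finger_force: 39.9
```

Request:
{"api": "step_arm", "payload": {"hand": [-0.8,-0.8,-0.8,-0.8,-0.8,-0.8], "delta_pos": [[0,0,-0.01],[0,0,-0.05],[0,0,-0.12],[0,0,-0.2],[0,0,-0.23],[0,0,-0.23]], "delta_rot": [[0,0,0],[0,0,0],[0,0,0],[0,0,0],[0,0,0],[0,0,0]]}}

```text
t: 21.55
tcp_pos: [599.2, -12.3, 160.0]
orientation: [2.359, 2.072, 0.002]
ft_force: [0.5, -0.9, -2.7]
gripper_width: 0.197
finger_force: 39.3
```

```bash
python3 go.py 530 -140 100 45; python3 - <<'E'
from h import *
s=eyes.camera("side"); cv2.imwrite("pics/s7.png",cv2.resize(s[130:250,190:330],None,fx=5,fy=5,interpolation=cv2.INTER_CUBIC))
t=eyes.camera("top"); cv2.imwrite("pics/top7.png",t)
E
```

```text
t 21.55 tcp [599.2 -12.3 160. ] pos [-0.4517 -0.1739  0.0197] rot [ 0.0026 -0.0009  0.8354] w 0.197 q [ 0.35  0.6  -0.51  1.78  0.37  0.86 -0.46]
```

View pics/s7.png

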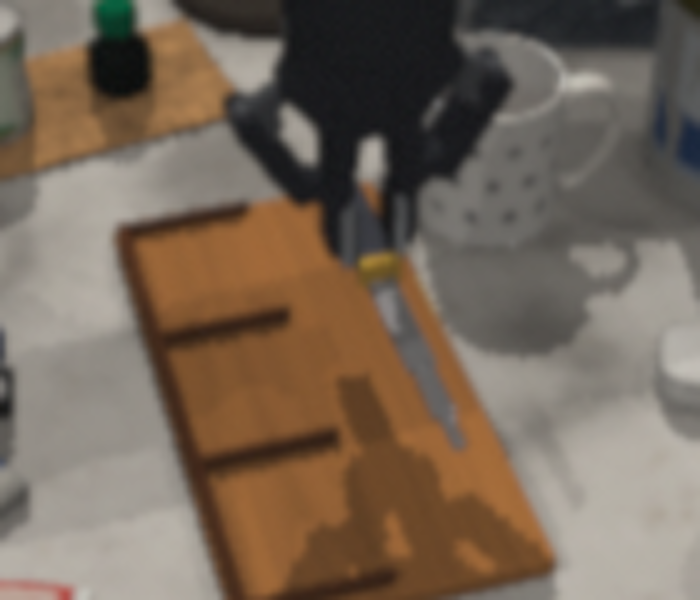

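Request:
{"api": "step_arm", "payload": {"hand": [-0.8,-0.8,-0.8,-0.8,-0.8,-0.8,-0.8,-0.8,-0.8,-0.8,-0.8,-0.8], "delta_pos": [[-0.03,-0.01,-0.02],[-0.08,-0.03,-0.04],[-0.14,-0.05,-0.05],[-0.2,-0.08,-0.05],[-0.26,-0.1,-0.05],[-0.32,-0.12,-0.05],[-0.38,-0.14,-0.05],[-0.43,-0.16,-0.05],[-0.48,-0.17,-0.05],[-0.52,-0.17,-0.05],[-0.54,-0.17,-0.05],[-0.54,-0.17,-0.05]], "delta_rot": [[0,0,0.03],[0,0,0.1],[0,0,0.2],[0,0,0.3],[0,0,0.4],[0,0,0.5],[0,0,0.6],[0,0,0.7],[0,0,0.8],[0,0,0.86],[0,0,0.9],[0,0,0.9]]}}

```text
t: 22.85
tcp_pos: [527.1, -167.2, 173.7]
orientation: [2.933, 1.125, -0.0]
ft_force: [-0.3, -0.0, -2.0]
gripper_width: 0.193
finger_force: 39.2
```

```bash
python3 go.py 490.5 -270.3 95 0.44; python3 -c "
from h import *
print(proj('side',[[582,-143.5,88],[582,-143.5,78]]).round(1))"
```

```text
t 22.85 tcp [ 527.1 -167.2  173.7] pos [-0.3204  0.1738  0.0824] rot [2.00e-04 1.00e-04 9.23e-01] w 0.193 q [ 0.53  0.48 -0.35  1.89  0.22  0.81 -0.77]
[[281.1 219. ]
 [280.9 222.2]]
```

Request:
{"api": "step_arm", "payload": {"hand": [-0.8,-0.8,-0.8,-0.8,-0.8,-0.8,-0.8,-0.8,-0.8,-0.8,-0.8,-0.8], "delta_pos": [[-0.02,0.01,0],[-0.05,0.03,0],[-0.09,0.05,0],[-0.13,0.07,0],[-0.17,0.09,0],[-0.21,0.11,0],[-0.25,0.135,0.01],[-0.28,0.15,0.03],[-0.3,0.165,0.05],[-0.32,0.174,0.07],[-0.32,0.174,0.082],[-0.32,0.174,0.082]], "delta_rot": [[0,0,0.03],[0,0,0.1],[0,0,0.2],[0,0,0.3],[0,0,0.4],[0,0,0.5],[0,0,0.6],[0,0,0.7],[0,0,0.8],[0,0,0.88],[0,0,0.923],[0,0,0.923]]}}

```text
t: 24.05
tcp_pos: [490.6, -269.7, 148.6]
orientation: [-3.141, -0.011, 0.001]
ft_force: [0.0, 0.6, -2.1]
gripper_width: 0.195
finger_force: 39.2
```

```bash
python3 go.py 490.5 -270.3 44.3 0.44; python3 - <<'E'
from h import *
s=eyes.camera("side"); cv2.imwrite("pics/s8.png",cv2.resize(s[200:370,170:340],None,fx=3.5,fy=3.5,interpolation=cv2.INTER_CUBIC))
E
```

```text
t 24.05 tcp [ 490.6 -269.7  148.6] pos [-0.0004  0.002   0.1676] rot [-0.0004  0.0011 -0.0005] w 0.195 q [ 0.57  0.51 -0.15  1.89  0.11  0.75 -1.21]
```

View pics/s8.png

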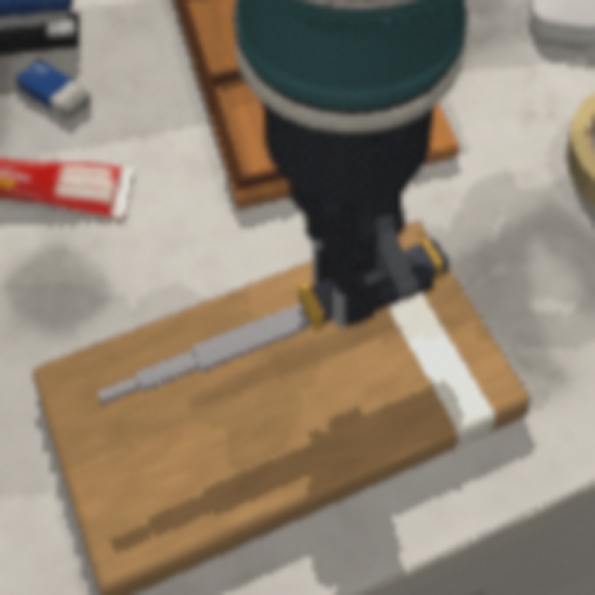

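The opener hangs level above the mailer, from the tip at crop (100,397) to the handle end at (440,255), parallel to the mailer's long edge. Lowering and releasing.

Request:
{"api": "step_arm", "payload": {"hand": [-0.8,-0.8,-0.8,-0.8,-0.8,-0.8,-0.8,-0.8], "delta_pos": [[0,0.002,0.03],[0,0.002,0.07],[0,0.002,0.11],[0,0.002,0.14],[0,0.002,0.155],[0,0.002,0.162],[0,0.002,0.168],[0,0.002,0.168]], "delta_rot": [[0,0,0],[0,0,0],[0,0,0],[0,0,0],[0,0,0],[0,0,0],[0,0,0],[0,0,0]]}}

```text
t: 24.9
tcp_pos: [491.1, -270.0, 98.7]
orientation: [3.142, 0.016, 0.0]
ft_force: [0.4, 0.1, -1.1]
gripper_width: 0.191
finger_force: 39.2
```

Request:
{"api": "step_arm", "payload": {"hand": [-0.6,-0.4,-0.2,-0.2,-0.2,-0.2,-0.2], "delta_pos": [[0,0,0],[0,0,0],[0,0,0],[0,0,-0.04],[0,0,-0.12],[0,0,-0.24],[0,0,-0.36]], "delta_rot": [[0,0,0],[0,0,0],[0,0,0],[0,0,0],[0,0,0],[0,0,0],[0,0,0]]}}

```text
t: 25.6
tcp_pos: [490.9, -269.9, 208.7]
orientation: [-3.141, -0.016, 0.0]
ft_force: [0.8, -0.1, -0.1]
gripper_width: 0.401
finger_force: 0.0
```

```bash
python3 go.py 540 -100 160 45
```

```text
t 25.6 tcp [ 490.9 -269.9  208.7] pos [ 0.1694 -0.5646 -0.0176] rot [-2.000e-04 -0.000e+00 -9.872e-01] w 0.401 q [ 0.58  0.42 -0.16  1.86  0.09  0.87 -1.19]
```

Request:
{"api": "step_arm", "payload": {"hand": [0.6,0.6,0.6,0.6,0.6,0.6,0.6,0.6,0.6,0.6], "delta_pos": [[0,-0.06,-0.02],[0,-0.16,-0.05],[0,-0.28,-0.05],[0,-0.4,-0.05],[0,-0.52,-0.05],[0,-0.64,-0.05],[0,-0.76,-0.05],[0,-0.86,-0.05],[0,-0.95,-0.05],[0,-1.0,-0.05]], "delta_rot": [[0,0,-0.05],[0,0,-0.15],[0,0,-0.25],[0,0,-0.36],[0,0,-0.47],[0,0,-0.58],[0,0,-0.7],[0,0,-0.82],[0,0,-0.9],[0,0,-0.95]]}}

```text
t: 26.6
tcp_pos: [487.7, 32.3, 222.2]
orientation: [2.917, 1.167, 0.001]
ft_force: [0.5, -0.6, 0.2]
gripper_width: 0.802
finger_force: 0.0
```

```bash
python3 go.py 482.5 277.2 150 82.5; python3 - <<'E'
from meas import *
t=eyes.camera("top"); cv2.imwrite("pics/top9.png",t)
T=cv2.cvtColor(t,cv2.COLOR_BGR2HSV)
k=np.zeros(T.shape[:2],np.uint8); k[222:300,350:398]=255
m=cv2.inRange(T[:,:,1],0,70)&k
o=comp(m,(350,222,398,300)); w=plane("top",o,24)[:,:2]; c=w.mean(0); u=np.linalg.svd(w-c)[2][0]; pr=(w-c)@u
print(len(o),"ang",np.degrees(np.arctan2(u[1],u[0])).round(2),(c+u*pr.min()).round(1),(c+u*pr.max()).round(1))
cv2.imwrite("pics/t9.png",cv2.resize(t[195:310,335:415],None,fx=5,fy=5,interpolation=cv2.INTER_CUBIC))
E
```

```text
t 26.6 tcp [487.7  32.3 222.2] pos [ 0.5505 -0.6032  0.061 ] rot [ 5.000e-04 -6.000e-04 -8.641e-01] w 0.802 q [ 0.25  0.31 -0.45  2.01  0.17  0.86 -1.1 ]
234 ang -179.24 [ 469.8 -271.7] [ 361.2 -273.2]
```

View pics/t9.png

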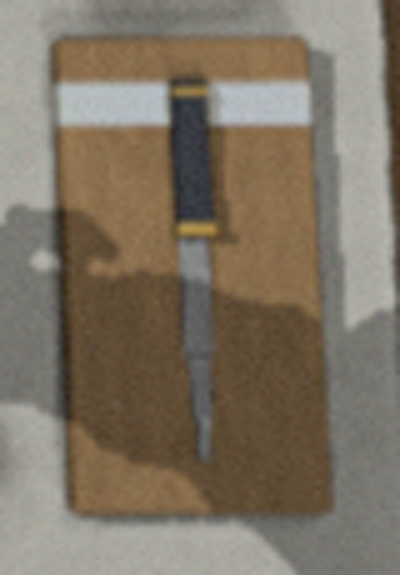

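The opener lies flat on the mailer, with its tip at crop (204,460) and handle end at (188,78). It is centred to within about 3 mm and parallel to the long edges. Now the tin goes back.

Request:
{"api": "step_arm", "payload": {"hand": [0.6,0.6,0.6,0.6,0.6,0.6,0.6,0.6,0.6,0.6,0.6], "delta_pos": [[0.05,-0.05,0],[0.12,-0.13,0],[0.2,-0.22,0],[0.28,-0.31,0],[0.36,-0.39,0],[0.43,-0.47,0],[0.49,-0.54,0],[0.54,-0.59,0],[0.55,-0.603,0],[0.55,-0.603,0.02],[0.55,-0.603,0.03]], "delta_rot": [[0,0,-0.05],[0,0,-0.15],[0,0,-0.27],[0,0,-0.4],[0,0,-0.52],[0,0,-0.64],[0,0,-0.75],[0,0,-0.83],[0,0,-0.864],[0,0,-0.864],[0,0,-0.864]]}}

```text
t: 27.75
tcp_pos: [484.2, 273.4, 211.9]
orientation: [2.37, 2.062, -0.002]
ft_force: [-0.2, -0.2, 0.3]
gripper_width: 0.8
finger_force: 0.0
```

```bash
python3 go.py 482.5 277.2 51.3 82.5
```

```text
t 27.75 tcp [484.2 273.4 211.9] pos [ 0.0121 -0.0073  0.3553] rot [-0.0006  0.0014 -0.0099] w 0.8 q [-0.07  0.48 -0.63  1.85  0.34  0.92 -1.  ]
```

Request:
{"api": "step_arm", "payload": {"hand": [0.6,0.6,0.6,0.6,0.6], "delta_pos": [[0,0,0.03],[0,0,0.07],[0,0,0.08],[0,0,0.08],[0,0,0.08]], "delta_rot": [[0,0,0],[0,0,0],[0,0,0],[0,0,0],[0,0,0]]}}

```text
t: 28.25
tcp_pos: [484.0, 274.8, 188.8]
orientation: [-2.367, -2.065, 0.0]
ft_force: [0.9, -0.3, 0.2]
gripper_width: 0.796
finger_force: 0.0
```

```bash
python3 go.py 482.5 277.2 51.3 82.5
```

```text
t 28.25 tcp [484.  274.8 188.8] pos [ 0.0072 -0.0061  0.2782] rot [-0.0001 -0.0001 -0.0068] w 0.796 q [-0.09  0.51 -0.61  1.87  0.37  0.88 -1.02]
```

Request:
{"api": "step_arm", "payload": {"hand": [0.6,0.6,0.6,0.6,0.6,0.6,0.3,0.1,0.1,0.1,0.1], "delta_pos": [[0.007,-0.006,0],[0.007,-0.006,0.06],[0.007,-0.006,0.14],[0.007,-0.006,0.22],[0.007,-0.006,0.265],[0.007,-0.006,0.278],[0.007,-0.006,0.278],[0.007,-0.006,0.278],[0.007,-0.006,0.278],[0.007,-0.006,0.278],[0.007,-0.006,0.278]], "delta_rot": [[0,0,-0.007],[0,0,-0.007],[0,0,-0.007],[0,0,-0.007],[0,0,-0.007],[0,0,-0.007],[0,0,-0.007],[0,0,-0.007],[0,0,-0.007],[0,0,-0.007],[0,0,-0.007]], "newtons": 30}}

```text
t: 29.35
tcp_pos: [482.6, 277.1, 105.6]
orientation: [2.362, 2.072, 0.001]
ft_force: [-0.4, 0.2, -2.4]
gripper_width: 0.662
finger_force: 32.3
```

```bash
python3 go.py 550.1 -11.7 151 82.5
```

```text
t 29.35 tcp [482.6 277.1 105.6] pos [-0.9251  0.3486 -0.3313] rot [ 0.0005 -0.0003  0.0003] w 0.662 q [-0.15  0.63 -0.54  1.9   0.47  0.73 -1.1 ]
```

Request:
{"api": "step_arm", "payload": {"hand": [0.1,0.1,0.1,0.1,0.1,0.1,0.1,0.1,0.1,0.1,0.1,0.1,0.1,0.1,0.1,0.1,0.1,0.1,0.1], "delta_pos": [[0,0,-0.03],[0,0,-0.1],[0,0,-0.18],[0,0,-0.25],[0,0,-0.31],[-0.05,0.02,-0.33],[-0.12,0.05,-0.33],[-0.21,0.08,-0.33],[-0.3,0.11,-0.33],[-0.4,0.15,-0.33],[-0.5,0.19,-0.33],[-0.6,0.23,-0.33],[-0.7,0.26,-0.33],[-0.79,0.3,-0.33],[-0.86,0.325,-0.33],[-0.91,0.343,-0.33],[-0.925,0.349,-0.33],[-0.925,0.349,-0.33],[-0.925,0.349,-0.33]], "delta_rot": [[0,0,0],[0,0,0],[0,0,0],[0,0,0],[0,0,0],[0,0,0],[0,0,0],[0,0,0],[0,0,0],[0,0,0],[0,0,0],[0,0,0],[0,0,0],[0,0,0],[0,0,0],[0,0,0],[0,0,0],[0,0,0],[0,0,0]]}}

```text
t: 31.25
tcp_pos: [550.0, -10.4, 204.4]
orientation: [-2.36, -2.073, -0.001]
ft_force: [0.5, 0.9, -2.7]
gripper_width: 0.667
finger_force: 32.6
```

```bash
python3 go.py 549.8 -11.5 60.5 82.5
```

```text
t 31.25 tcp [550.  -10.4 204.4] pos [-3.900e-03 -1.000e-04  2.998e-01] rot [-0.0001 -0.0007  0.0021] w 0.667 q [ 0.42  0.46 -0.57  1.87  0.31  0.89 -0.43]
```

Request:
{"api": "step_arm", "payload": {"hand": [0.1,0.1,0.1,0.1,0.1,0.1,0.1,0.1,0.1], "delta_pos": [[-0.003,0,0.03],[-0.003,0,0.09],[-0.003,0,0.16],[-0.003,0,0.22],[-0.003,0,0.26],[-0.003,0,0.285],[-0.003,0,0.295],[-0.003,0,0.3],[-0.003,0,0.3]], "delta_rot": [[0,0,0],[0,0,0],[0,0,0],[0,0,0],[0,0,0],[0,0,0],[0,0,0],[0,0,0],[0,0,0]]}}

```text
t: 32.15
tcp_pos: [550.3, -12.4, 114.8]
orientation: [2.361, 2.072, 0.001]
ft_force: [-0.2, -0.7, -3.0]
gripper_width: 0.662
finger_force: 32.7
```

```bash
python3 go.py 550.1 -11.7 60.5 82.5
```

```text
t 32.15 tcp [550.3 -12.4 114.8] pos [ 0.0023 -0.001   0.001 ] rot [ 0.0009 -0.0001  0.0006] w 0.662 q [ 0.36  0.6  -0.5   1.92  0.42  0.73 -0.51]
```

Request:
{"api": "step_arm", "payload": {"hand": [0.1,0.4,0.6,0.6,0.6,0.6,0.6,0.6], "delta_pos": [[0.002,0,0.002],[0.002,0,0.002],[0.002,0,0.002],[0.002,0,0.002],[0.002,0,-0.05],[0.002,0,-0.15],[0.002,0,-0.27],[0.002,0,-0.35]], "delta_rot": [[0,0,0],[0,0,0],[0,0,0],[0,0,0],[0,0,0],[0,0,0],[0,0,0],[0,0,0]]}}

```text
t: 32.95
tcp_pos: [550.5, -11.6, 222.6]
orientation: [2.36, 2.071, 0.003]
ft_force: [-0.1, 0.7, -0.4]
gripper_width: 0.801
finger_force: 0.0
```

```bash
python3 go.py 567.2 279.3 130 82.5
```

```text
t 32.95 tcp [550.5 -11.6 222.6] pos [ 0.9688 -0.0708  0.1287] rot [ 0.0026 -0.0005  0.001 ] w 0.801 q [ 0.43  0.44 -0.58  1.86  0.3   0.93 -0.42]
```

Now the ink bottle.

Request:
{"api": "step_arm", "payload": {"hand": [0.2,0.2,0.2,0.2,0.2,0.2,0.2,0.2,0.2,0.2,0.2,0.2,0.2], "delta_pos": [[0.06,0,0],[0.16,-0.01,0],[0.28,-0.02,0],[0.41,-0.03,0],[0.54,-0.04,0],[0.67,-0.05,0],[0.79,-0.06,0],[0.88,-0.065,0],[0.94,-0.07,0],[0.969,-0.07,0.02],[0.969,-0.07,0.06],[0.969,-0.07,0.08],[0.969,-0.07,0.08]], "delta_rot": [[0,0,0],[0,0,0],[0,0,0],[0,0,0],[0,0,0],[0,0,0],[0,0,0],[0,0,0],[0,0,0],[0,0,0],[0,0,0],[0,0,0],[0,0,0]]}}

```text
t: 34.25
tcp_pos: [567.0, 277.4, 193.9]
orientation: [-2.363, -2.07, 0.004]
ft_force: [-0.5, 0.7, -1.4]
gripper_width: 0.601
finger_force: 0.0
```

```bash
python3 go.py 567.2 279.3 67 82.5
```

```text
t 34.25 tcp [567.  277.4 193.9] pos [6.800e-03 2.000e-04 2.431e-01] rot [-0.0022  0.0019 -0.0013] w 0.601 q [-0.08  0.62 -0.59  1.67  0.4   0.98 -0.94]
```

Request:
{"api": "step_arm", "payload": {"hand": [0.2,0.2,0.2,0.2,0.2,0.2,-0.2,-0.6,-0.7,-0.7,-0.7], "delta_pos": [[0.005,0,0.03],[0.005,0,0.09],[0.005,0,0.16],[0.005,0,0.21],[0.005,0,0.242],[0.005,0,0.242],[0.005,0,0.242],[0.005,0,0.242],[0.005,0,0.242],[0.005,0,0.242],[0.005,0,0.242]], "delta_rot": [[0,0,0],[0,0,0],[0,0,0],[0,0,0],[0,0,0],[0,0,0],[0,0,0],[0,0,0],[0,0,0],[0,0,0],[0,0,0]], "newtons": 25}}

```text
t: 35.35
tcp_pos: [567.7, 280.8, 123.5]
orientation: [2.362, 2.072, 0.002]
ft_force: [-1.0, -0.1, 7.2]
gripper_width: 0.308
finger_force: 25.1
```

```bash
python3 go.py 563.4 81.7 166 82.5
```

```text
t 35.35 tcp [567.7 280.8 123.5] pos [-0.6595  0.0726 -0.322 ] rot [ 0.0013 -0.001   0.0003] w 0.308 q [-0.12  0.71 -0.54  1.7   0.46  0.86 -0.99]
```

Request:
{"api": "step_arm", "payload": {"hand": [-0.7,-0.7,-0.7,-0.7,-0.7,-0.7,-0.7,-0.7,-0.7,-0.7,-0.7,-0.7,-0.7,-0.7,-0.7], "delta_pos": [[0,0,-0.03],[0,0,-0.1],[0,0,-0.18],[0,0,-0.26],[0,0,-0.32],[-0.06,0.01,-0.32],[-0.15,0.02,-0.32],[-0.24,0.03,-0.32],[-0.33,0.04,-0.32],[-0.42,0.05,-0.32],[-0.51,0.06,-0.32],[-0.59,0.065,-0.32],[-0.64,0.07,-0.32],[-0.655,0.072,-0.32],[-0.655,0.072,-0.32]], "delta_rot": [[0,0,0],[0,0,0],[0,0,0],[0,0,0],[0,0,0],[0,0,0],[0,0,0],[0,0,0],[0,0,0],[0,0,0],[0,0,0],[0,0,0],[0,0,0],[0,0,0],[0,0,0]]}}

```text
t: 36.85
tcp_pos: [563.3, 83.0, 219.0]
orientation: [2.362, 2.071, 0.001]
ft_force: [0.5, 1.0, -0.8]
gripper_width: 0.31
finger_force: 24.8
```

```bash
python3 go.py 563.2 83.1 78.8 82.5
```

```text
t 36.85 tcp [563.3  83.  219. ] pos [ 0.0004 -0.0004  0.2872] rot [ 0.0003 -0.0003 -0.0001] w 0.31 q [ 0.27  0.48 -0.6   1.82  0.33  0.94 -0.6 ]
```

Request:
{"api": "step_arm", "payload": {"hand": [-0.7,-0.7,-0.7,-0.7,-0.7,-0.7,-0.7,-0.7,-0.7], "delta_pos": [[0,0,0.03],[0,0,0.08],[0,0,0.15],[0,0,0.21],[0,0,0.25],[0,0,0.275],[0,0,0.284],[0,0,0.287],[0,0,0.287]], "delta_rot": [[0,0,0],[0,0,0],[0,0,0],[0,0,0],[0,0,0],[0,0,0],[0,0,0],[0,0,0],[0,0,0]]}}

```text
t: 37.75
tcp_pos: [563.4, 83.0, 133.0]
orientation: [2.361, 2.072, 0.001]
ft_force: [-0.4, -0.0, -0.5]
gripper_width: 0.31
finger_force: 24.8
```

Request:
{"api": "step_arm", "payload": {"hand": [-0.7,-0.2,0.1,0.1,0.1,0.1,0.1,0.1], "delta_pos": [[0,0,0],[0,0,0],[0,0,0],[0,0,0],[0,0,-0.05],[0,0,-0.15],[0,0,-0.26],[0,0,-0.35]], "delta_rot": [[0,0,0],[0,0,0],[0,0,0],[0,0,0],[0,0,0],[0,0,0],[0,0,0],[0,0,0]]}}

```text
t: 38.55
tcp_pos: [563.3, 83.1, 240.4]
orientation: [2.361, 2.072, 0.002]
ft_force: [-0.1, -0.5, 1.0]
gripper_width: 0.55
finger_force: 0.0
```

```bash
python3 go.py 398.8 273.5 150 82.5
```

```text
t 38.55 tcp [563.3  83.1 240.4] pos [ 0.558  -0.6261  0.1208] rot [ 0.0015 -0.0006  0.0009] w 0.55 q [ 0.28  0.45 -0.61  1.8   0.31  0.98 -0.59]
```

Dropper next.

Request:
{"api": "step_arm", "payload": {"hand": [0.3,0.3,0.3,0.3,0.3,0.3,0.3,0.3,0.3,0.3,0.3], "delta_pos": [[0.06,-0.07,0],[0.15,-0.17,0],[0.25,-0.28,0],[0.35,-0.39,0],[0.44,-0.5,0],[0.52,-0.58,0],[0.558,-0.626,0],[0.558,-0.626,0.02],[0.558,-0.626,0.04],[0.558,-0.626,0.04],[0.558,-0.626,0.04]], "delta_rot": [[0,0,0],[0,0,0],[0,0,0],[0,0,0],[0,0,0],[0,0,0],[0,0,0],[0,0,0],[0,0,0],[0,0,0],[0,0,0]]}}

```text
t: 39.65
tcp_pos: [399.3, 272.6, 225.6]
orientation: [-2.363, -2.07, 0.001]
ft_force: [-0.5, -0.4, -0.8]
gripper_width: 0.652
finger_force: 0.0
```

```bash
python3 go.py 398.8 273.5 61 82.5
```

```text
t 39.65 tcp [399.3 272.6 225.6] pos [ 0.0027 -0.0018  0.3686] rot [-0.0005  0.0003 -0.0012] w 0.652 q [-0.05  0.34 -0.72  2.01  0.29  0.89 -1.06]
```

Request:
{"api": "step_arm", "payload": {"hand": [0.3,0.3,0.3,0.3,0.3,0.3,0.3,-0.2,-0.6,-0.6,-0.6,-0.6], "delta_pos": [[0.002,-0.001,0.03],[0.002,-0.001,0.11],[0.002,-0.001,0.2],[0.002,-0.001,0.29],[0.002,-0.001,0.34],[0.002,-0.001,0.368],[0.002,-0.001,0.368],[0.002,-0.001,0.368],[0.002,-0.001,0.368],[0.002,-0.001,0.368],[0.002,-0.001,0.368],[0.002,-0.001,0.368]], "delta_rot": [[0,0,0],[0,0,0],[0,0,0],[0,0,0],[0,0,0],[0,0,0],[0,0,0],[0,0,0],[0,0,0],[0,0,0],[0,0,0],[0,0,0]]}}

```text
t: 40.85
tcp_pos: [399.1, 274.3, 116.2]
orientation: [2.361, 2.071, 0.003]
ft_force: [-0.5, -0.8, 8.2]
gripper_width: 0.368
finger_force: 24.8
```

```bash
python3 go.py 540.8 -93.9 177 82.5
```

```text
t 40.85 tcp [399.1 274.3 116.2] pos [-1.1548  0.6287 -0.3831] rot [ 0.002  -0.0014  0.0003] w 0.368 q [-0.17  0.53 -0.6   2.08  0.47  0.67 -1.21]
```

Request:
{"api": "step_arm", "payload": {"hand": [-0.6,-0.6,-0.6,-0.6,-0.6,-0.6,-0.6,-0.6,-0.6,-0.6,-0.6,-0.6,-0.6,-0.6,-0.6,-0.6,-0.6,-0.6], "delta_pos": [[0,0,-0.03],[0,0,-0.1],[0,0,-0.18],[0,0,-0.26],[0,0,-0.33],[0,0,-0.38],[-0.05,0.03,-0.39],[-0.13,0.07,-0.39],[-0.22,0.12,-0.39],[-0.31,0.17,-0.39],[-0.4,0.22,-0.39],[-0.5,0.27,-0.39],[-0.6,0.33,-0.39],[-0.7,0.38,-0.39],[-0.8,0.44,-0.39],[-0.88,0.48,-0.39],[-0.95,0.52,-0.39],[-1.0,0.55,-0.39]], "delta_rot": [[0,0,0],[0,0,0],[0,0,0],[0,0,0],[0,0,0],[0,0,0],[0,0,0],[0,0,0],[0,0,0],[0,0,0],[0,0,0],[0,0,0],[0,0,0],[0,0,0],[0,0,0],[0,0,0],[0,0,0],[0,0,0]]}}

```text
t: 42.65
tcp_pos: [523.3, -46.7, 232.4]
orientation: [-2.363, -2.07, 0.0]
ft_force: [-0.0, 0.1, -0.8]
gripper_width: 0.37
finger_force: 25.1
```

```bash
python3 go.py 540.8 -93.2 165 82.5
```

```text
t 42.65 tcp [523.3 -46.7 232.4] pos [-0.146   0.0781  0.0446] rot [-0.0002  0.0002 -0.0012] w 0.37 q [ 0.51  0.38 -0.58  1.91  0.26  0.92 -0.33]
```

Request:
{"api": "step_arm", "payload": {"hand": [-0.6,-0.6,-0.6,-0.6,-0.6,-0.6,-0.6], "delta_pos": [[-0.05,0.03,0],[-0.1,0.05,0],[-0.146,0.078,0],[-0.146,0.078,0.02],[-0.146,0.078,0.04],[-0.146,0.078,0.044],[-0.146,0.078,0.044]], "delta_rot": [[0,0,0],[0,0,0],[0,0,0],[0,0,0],[0,0,0],[0,0,0],[0,0,0]]}}

```text
t: 43.35
tcp_pos: [540.4, -90.8, 218.7]
orientation: [-2.36, -2.073, 0.0]
ft_force: [-0.3, -1.6, -0.9]
gripper_width: 0.363
finger_force: 25.1
```

```bash
python3 go.py 540.8 -93.2 71.3 82.5
```

```text
t 43.35 tcp [540.4 -90.8 218.7] pos [-0.0078  0.0027  0.3112] rot [-0.001  -0.0003  0.0018] w 0.363 q [ 0.55  0.43 -0.55  1.87  0.28  0.91 -0.26]
```

Request:
{"api": "step_arm", "payload": {"hand": [-0.6,-0.6,-0.6,-0.6,-0.6,-0.6,-0.6,-0.6,-0.6], "delta_pos": [[-0.005,0.002,0.03],[-0.005,0.002,0.09],[-0.005,0.002,0.16],[-0.005,0.002,0.22],[-0.005,0.002,0.26],[-0.005,0.002,0.29],[-0.005,0.002,0.3],[-0.005,0.002,0.3],[-0.005,0.002,0.3]], "delta_rot": [[0,0,0],[0,0,0],[0,0,0],[0,0,0],[0,0,0],[0,0,0],[0,0,0],[0,0,0],[0,0,0]]}}

```text
t: 44.25
tcp_pos: [541.3, -93.1, 129.5]
orientation: [2.361, 2.071, 0.001]
ft_force: [-0.1, 0.5, -1.5]
gripper_width: 0.368
finger_force: 25.1
```

```bash
python3 go.py 540.8 -93.2 71.3 82.5
```

```text
t 44.25 tcp [541.3 -93.1 129.5] pos [-0.0006 -0.0016  0.0142] rot [0.001  0.     0.0004] w 0.368 q [ 0.5   0.57 -0.49  1.92  0.38  0.75 -0.33]
```

Request:
{"api": "step_arm", "payload": {"hand": [-0.6,-0.6,-0.6,-0.6,-0.1,0.2,0.2,0.2,0.2,0.2,0.2,0.2], "delta_pos": [[0,-0.001,0.008],[0,-0.001,0.013],[0,-0.001,0.014],[0,-0.001,0.014],[0,-0.001,0.014],[0,-0.001,0.014],[0,-0.001,0.014],[0,-0.001,-0.03],[0,-0.001,-0.12],[0,-0.001,-0.22],[0,-0.001,-0.33],[0,-0.001,-0.4]], "delta_rot": [[0,0,0],[0,0,0],[0,0,0],[0,0,0],[0,0,0],[0,0,0],[0,0,0],[0,0,0],[0,0,0],[0,0,0],[0,0,0],[0,0,0]]}}

```text
t: 45.45
tcp_pos: [541.1, -92.8, 252.2]
orientation: [2.36, 2.071, 0.002]
ft_force: [0.9, -0.1, -0.2]
gripper_width: 0.602
finger_force: 0.0
```

Request:
{"api": "step_arm", "payload": {"hand": [0.2,0.2,0.2,0.2,0.2,0.2,0.2,0.2,0.2], "delta_pos": [[-0.1,0.03,0],[-0.2,0.08,0],[-0.32,0.14,0],[-0.44,0.2,0],[-0.56,0.26,0],[-0.68,0.32,0],[-0.8,0.38,0],[-0.9,0.42,0],[-0.9,0.42,0]], "delta_rot": [[0,0,0],[0,0,0],[0,0,0],[0,0,0],[0,0,0],[0,0,0],[0,0,0],[0,0,0],[0,0,0]]}}

```text
t: 46.35
tcp_pos: [629.7, -381.9, 249.1]
orientation: [2.366, 2.066, -0.001]
ft_force: [-0.7, 0.5, -0.4]
gripper_width: 0.603
finger_force: 0.0
```

```bash
python3 - <<'E'
from meas import *
t=eyes.camera("top"); s=eyes.camera("side"); cv2.imwrite("pics/topE.png",t); cv2.imwrite("pics/sideE.png",s)
t0=cv2.imread("pics/top0.png"); s0=cv2.imread("pics/side0.png")
T,T0,S,S0=[cv2.cvtColor(i,cv2.COLOR_BGR2HSV) for i in(t,t0,s,s0)]
f=lambda H,lo,hi,roi:(lambda c:(c.mean(0).round(2),len(c)))(comp(cv2.inRange(H,lo,hi),roi))
for nm,a,b in(("top0",T0,S0),("topE",T,S)):
    print(nm,"cap",f(a,(60,110,30),(95,255,255),(220,195,245,215)),f(b,(60,110,30),(95,255,255),(225,155,250,180)),
     "tin",f(a,(0,0,95),(180,50,255),(257,196,283,222)),f(b,(0,0,125),(180,45,255),(230,177,257,195)),"bulb",f(a,(0,0,0),(180,255,42),(296,203,315,216)),f(b,(0,0,0),(180,255,45),(246,196,263,217)))
a=cv2.resize(t[160:245,205:335],None,fx=3,fy=3); b=cv2.resize(t0[160:245,205:335],None,fx=3,fy=3)
c=cv2.resize(s[155:260,205:335],None,fx=3,fy=3);d=cv2.resize(s0[155:260,205:335],None,fx=3,fy=3)
cv2.imwrite("pics/E.png",np.vstack([np.hstack([a,b]),np.hstack([c,d])]))
E
```

```text
top0 cap (array([232.32, 202.99], dtype=float32), 96) (array([235.17, 168.87], dtype=float32), 82) tin (array([269.66, 207.5 ], dtype=float32), 398) (array([243.59, 186.36], dtype=float32), 242) bulb (array([305.06, 211.23], dtype=float32), 71) (array([254.55, 209.98], dtype=float32), 99)
topE cap (array([232.46, 202.96], dtype=float32), 96) (array([235.19, 168.98], dtype=float32), 85) tin (array([269.97, 207.19], dtype=float32), 398) (array([244.16, 186.38], dtype=float32), 271) bulb (array([305.13, 211.51], dtype=float32), 69) (array([254.45, 209.8 ], dtype=float32), 95)
```

View pics/E.png

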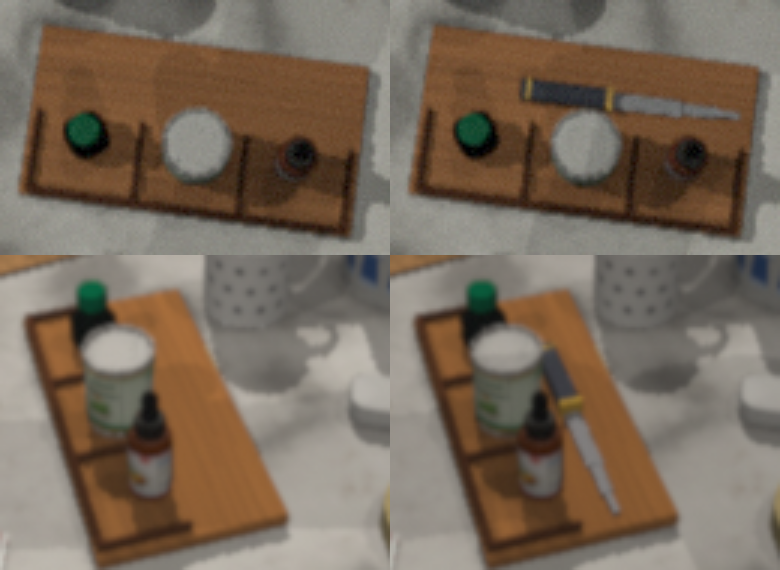

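The before/after crops match. All three containers stand upright, each within about 0.6 px (roughly 1 mm) of where it started. The arm is clear, so I'm handing in.

```bash
python3 -c "
from cell import bot
print(bot.finish_job())"
```

```text
the job is handed in; nothing more can be done
None
```

The job is handed in at about 46 s: the opener lies level on the mailer, along its length and within about 3 mm of centre. The tin and both bottles are back upright, each within about 1 mm of where it stood, and the mug, earbud case and tape were not touched.

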